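Clamp the tube carrier into the shaker dock with the winged nut

TASK

Set the blue tube carrier in the channel of the white shaker dock, slide it fully home so its slot straddles the stud under the brass winged nut, then tighten the nut clockwise with short strokes between the guards until it is firmly finger-tight. Don't overtighten it, don't lean on the guard posts or back plate, and leave the other things on the bench where they are.

Things in the scene. Friction and masses are not known exactly. Their poses are not given: they have to be found in the camera images.
- tube_carrier: Loose carrier, about 0.5 kg: steel plate 6 mm thick with a blue tube block (24 along x, 32 along y, from 6 to 50 mm above the underside; two tube caps reach 55 mm); grasp the block across its 32 mm. Origin on the plate's underside, below the block's centre; z up. The plate spans x = -17 to +84, y = -28 to +28 mm. It starts flat on the table left of the dock.
- slot_end (a point): bottom of the carrier's slot, 59 mm along the carrier's +x from its origin, at half the plate's thickness; axes as the carrier. The slot is 14 mm wide and open at the plate's +x end
- dock: Fixed shaker dock, a white slab of 166 x 124 mm. Origin at table height on the axis of its steel stud (10 mm diameter, about 70 mm high); x points into the dock: the carrier enters along +x, its x along the dock's; z up. Channel from x = -120 (flared mouth) to +28 mm, 62 mm wide between dark rails with tops at 26 mm; its floor is at 16 mm, so a seated plate's top is at 22 mm.
- drop_point (a point): on the dock's axis at the height of the channel floor, 125 mm before the stud; with the carrier's origin here, or farther out, its plate can be lowered from above clear of the nut's wings. Half of the carrier then overhangs the mouth, so keep hold of it and slide it on
- home_point (a point): on the channel floor, 64 mm before the stud's axis: where the carrier's origin is when fully home, the slot's bottom touching the stud
- guards: Fixed guards round the nut, origin and axes as the dock: two posts of 13 mm diameter with red tips at x = +10, y = +50 and -50 mm, 78 mm high, and a white back plate at x = 40 to 46, y = -43 to +43 mm, 73 mm high. Only the nut's side toward the mouth (-x) has room for fingers, for strokes of about a third of a turn; the home carrier's block ends 52 mm before the stud's axis.
- wing_nut: Brass nut captive on the stud, four equal flat wings along its own +x, +y, -x, -y: 6 mm thick, reaching 33 mm from the axis, 6 to 30 mm above the underside. Origin on the stud's axis at the underside of its flange (radius 14, 5 mm thick; hub of radius 9 up to 15 mm). Starts at any angle, its underside 3 to 5 mm above where the seated plate's top comes.
- nut_middle (a point): on the nut's axis at half the height of its wings. Clockwise from above tightens, 1.5 mm down per radian, 2 to 4 rad in all; it stays where left. A push on a wing 25 mm from the axis takes 1 to 2 N while it runs free and climbs steeply once the flange meets the plate: 7 to 10 N there (0.17 to 0.25 N m) is firmly finger-tight, 14 N (0.35 N m) and more is overtight.
- vial_white: small white capped vial, 24 x 24 x 32 mm, right of the dock; leave alone. Origin under its centre
- buffer_green: small white square bottle lying down, green patch, 44 x 29 x 28 mm, right of the dock; leave alone. Origin under its centre
- coverslip_box: small white box, 34 x 34 x 16 mm, right of the dock; leave alone. Origin under its centre
- wash_vial: white vial with a red cap, 44 x 44 x 48 mm, far left beyond the balance; leave alone. Origin under its centre
Not all that is in view belongs to the job. Of the things shaped like the tube_carrier, the steel one is meant.

How it is judged:
By the outcome, as a careful person would: the job done as asked, in the order asked, and still so for the second after the job is handed in, with the robot touching nothing.
It also fails if it takes over 72 s, if anything falls off the work surface, if the arm or the gripper's body presses on something with over 40 N, if the wrist force passes 120 N, or if a joint passes its speed limit or range.

ROBOT

A 6-joint arm with a two-finger parallel gripper is mounted at the origin on the work surface; the furniture and walls round the work are solid. World frame = base frame: x ahead of the robot, y to its left, z up, the work surface at z = 0. Lengths are in m, angles in rad, forces in N, time in s.
With the tool pointing down it reaches from about 0.35 to 0.925 m from the base axis. Payload 6.4 kg.
Tool frame: the origin (TCP) lies at the very end of the fingers, on their centre line; the grasp point (between the pads) lies 19 mm behind it; x points along the fingers, z is the direction in which the jaws open and shut, and the axes are right-handed (so a half turn about x gives the same grasp; the last joint's range is limited). The gripper opens to 85 mm and grips with 20 to 120 N. Pads are 22 mm wide; open, the fingers measure 114 mm over their backs; the gripper's body (76 mm by 85 mm) begins 54 mm behind the grasp point. The pads swing forward as they close: fully open they stand 13 mm farther back than shut.
Start: joints at [-1.307, 0.245, 1.558, -0, 1.339, -0.174], TCP at [0.276, -0.589, 0.231] pointing down, gripper open.
Joint ranges: [-3.13, 3.13], [-1.02, 2.26], [0.13, 2.54], [-0.95, 4.09], [0.21, 2.88], [-2.74, 2.74]. Speed limits (rad/s): [2.57, 2.57, 3.14, 3.14, 3.14, 3.14].

INTERFACE

Orientations are given as a unit quaternion [x, y, z, w].
In Python, from cell import arm gives the robot as it stands.
- The arm moves only by the tool move_arm, never from a script. Its argument "rows" is a list of rows, each an object of numbers: "claw": the opening, from -1 (shut) to 1 (fully open), so that 0 is half open; "tx", "ty", "tz": the shift along the tool's x, y, z in units of 30 mm (1.0 is 30 mm); "ax", "ay", "az": the turn, a rotation vector about the tool's x, y, z in units of 5 degrees (1.0 is 5 degrees). A call has 1 to 8 rows; each row is the pose to reach, as a shift and turn from the pose commanded when the call began, along the tool's axes at that moment; what a row does not reach only later rows make up. A row lasts 1/12 s, in which the tool goes at most 41.7 mm and 7.16 degrees, less where a joint would pass 70% of its speed; a pose out of reach is approached as far as the arm can. A call with a gripper value outside its range is refused whole. The fingers move at their own pace and stop on an object; the grip force is fixed at half the most. Time passes only in rows, so rows that repeat a pose let the fingers close. It gives the time, the measured TCP pose, the force and the opening at its end, in the units of the state.
- arm.sense(): the state, without advancing time (a new reading comes with each control period).
- arm.camera(name): name is "scene" or "top"; returns (picture, depth): 480x640x3 uint8, red, green, blue; 480x640 float32, m along the optical axis (not along the pixel's ray), 0 where there is no reading.
- arm.calibration(name): a dict with "fx", "fy", "cx", "cy" (pixels), "k1" (the pictures are not rectified: a ray, as slopes to the right and down, at radius r is drawn at 1 + k1 r^2 times it, then the intrinsics apply), "cam_to_world" (4x4, takes a point from camera to world coordinates). Camera axes: x right, y down, z forward; pixel columns grow to the right and rows downward; lengths in m; the calibration is good to about 2 mm. A picture is of the moment at which its call begins. calibration takes no time and is no camera call.
- arm.close_job(): hands the job in, once; it reports no verdict.
Trained networks look in the newest picture that a camera, given by its name, has taken for a name from the list of things; names that differ only in an ending like _2 or _b are one class to them, and where a whole thing is asked for, a point or a joint stands for the part that bears it (a point fixed in the world has none). Each returns a list of dicts, best first, with "p" (0 to 1); they miss things now and then, are a little off and sometimes report something else, mostly with a low value. They report only what shows in the picture. A call takes as long as a camera call. They do not tell look-alikes from the thing itself.
- arm.search_frame(camera, name): "position" ([column, row] in pixels, amid what is visible of it).
The state is a dict: "time_s": time; "joint_positions": joint angles; "qd": joint speeds; "joint_efforts": joint torques, N m; "tool_pos": TCP position; "eef_rot": TCP orientation; "ft_force": force on the tool from outside, world axes, zero at the start; "torque": the same for the moment, N m; "grip_width": finger opening in m.
Only numpy, scipy, OpenCV 4.12 (cv2) and the standard library are available. Lean on these libraries where they do the work, as an engineer would, in place of code of your own. Each camera call takes 0.05 s, during which the arm holds its last target.

## Working session

There is one attempt and no reset: what is moved stays moved. The work goes in short steps, Python scripts to look and compute and a tool call to move; the robot and the scene stay as the last step left them, time stands still between calls to the robot, and variables do not carry over. Pictures are saved under pics/ and viewed, and the job is handed in when it is done.

Besides the shell and the picture viewer there is one more tool, called as name(argument=value, ...), one argument or row to a line, values as JSON. move_arm: Moves the arm, as the interface text tells. Its arguments: {"type":"object","properties":{"rows":{"type":"array","items":{"type":"object","properties":{"claw":{"type":"number"},"tx":{"type":"number"},"ty":{"type":"number"},"tz":{"type":"number"},"ax":{"type":"number"},"ay":{"type":"number"},"az":{"type":"number"}}}}},"required":["rows"]}

```bash
ls; mkdir -p pics
cat > h.py <<'E'
import numpy as np, cv2
from cell import arm
def cal(n):
    c=arm.calibration(n); return c
def ray(n,u,v):
    c=cal(n); x=(u-c['cx'])/c['fx']; y=(v-c['cy'])/c['fy']
    r0=np.hypot(x,y); r=r0
    for _ in range(20): r=r0/(1+c['k1']*r*r)
    s=r/r0 if r0>0 else 1
    return np.array([x*s,y*s,1.0])
def p3(n,u,v,d):
    T=np.array(cal(n)['cam_to_world']); return (T@np.append(ray(n,u,v)*d,1))[:3]
def onz(n,u,v,z):
    T=np.array(cal(n)['cam_to_world']); d=T[:3,:3]@ray(n,u,v); o=T[:3,3]
    return o+d*(z-o[2])/d[2]
def proj(n,P):
    c=cal(n);T=np.linalg.inv(np.array(c['cam_to_world'])); q=T[:3,:3]@np.array(P)+T[:3,3]
    x,y=q[0]/q[2],q[1]/q[2]; f=1+c['k1']*(x*x+y*y)
    return c['fx']*x*f+c['cx'],c['fy']*y*f+c['cy']
def save(n,name):
    im,d=arm.camera(n); cv2.imwrite(f'pics/{name}.png',im[:,:,::-1]); np.save(f'pics/{name}_d.npy',d); return im,d
E
python3 - <<'E'
from h import *
for n in('scene','top'):
    save(n,n+'0')
    c=cal(n); print(n,c['fx'],c['k1'],np.round(c['cam_to_world'],3).tolist())
    for t in('tube_carrier','dock','wing_nut','guards'): print(t,arm.search_frame(n,t))
print(arm.sense())
E
```

```text
pics
scene 464.4447641793148 -0.023952367503400074 [[0.98, 0.171, -0.1, 0.474], [0.197, -0.856, 0.477, -0.484], [-0.004, -0.488, -0.873, 1.021], [0.0, 0.0, 0.0, 1.0]]
tube_carrier [{'position': [318.8, 229.8], 'p': 0.85}, {'position': [413.0, 211.6], 'p': 0.66}, {'position': [291.6, 152.7], 'p': 0.59}, {'position': [405.9, 292.1], 'p': 0.52}]
dock []
wing_nut [{'position': [405.7, 289.8], 'p': 0.52}]
guards [{'position': [424.1, 294.0], 'p': 0.83}]
top 537.272553027701 0.029483396438641778 [[0.005, -0.991, 0.136, 0.213], [-1.0, -0.006, -0.009, 0.044], [0.01, -0.136, -0.991, 1.297], [0.0, 0.0, 0.0, 1.0]]
tube_carrier [{'position': [204.4, 345.3], 'p': 0.96}, {'position': [288.8, 269.6], 'p': 0.93}, {'position': [252.1, 178.6], 'p': 0.75}]
dock [{'position': [346.2, 195.7], 'p': 0.65}, {'position': [351.7, 179.4], 'p': 0.45}]
wing_nut [{'position': [349.9, 180.3], 'p': 0.67}]
guards [{'position': [351.3, 161.4], 'p': 0.72}, {'position': [448.3, 201.6], 'p': 0.43}]
{'time_s': 0.5, 'joint_positions': array([-1.30711488e+00,  2.45108477e-01,  1.55785090e+00,  6.68510002e-06,
        1.33866619e+00, -1.74113173e-01]), 'qd': array([-0.00085726, -0.00109805, -0.00146255, -0.00119648,  0.00047441,
        0.00135914]), 'joint_efforts': array([-7.04605645e-04, -4.29079878e+01, -3.26084554e+01, -1.04885876e-04,
        1.05500974e-03,  9.43302695e-06]), 'tool_pos': array([ 0.27556125, -0.58869485,  0.23125743]), 'eef_rot': array([ 0.37950207,  0.59665218, -0.37948297,  0.59663811]), 'ft_force': array([-0.51391135,  0.08982578, -0.37734109]), 'torque': array([-0.02986318, -0.00469851, -0.00789948]), 'grip_width': 0.08543773360437423}
```

View pics/scene0.png

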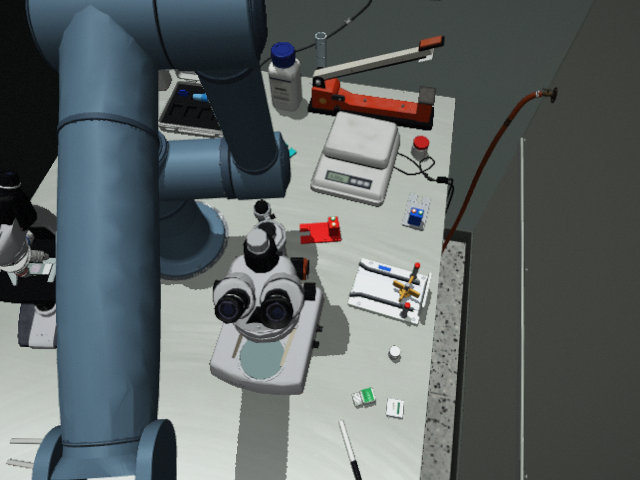

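View pics/top0.png

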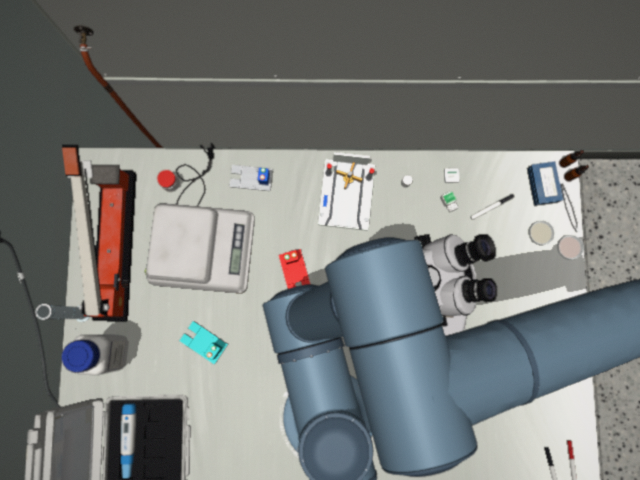

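The top view shows the steel carrier with its blue block at about (252,178), the dock at (347,190) with the nut at (350,178). The red one (293,268) and the cyan one (204,342) are look-alikes. I'll zoom in.

Run:
```python
import cv2
a=cv2.imread('pics/top0.png')[140:245,215:395]; cv2.imwrite('pics/topz.png',cv2.resize(a,None,fx=4.4,fy=4.4,interpolation=cv2.INTER_CUBIC))
a=cv2.imread('pics/scene0.png')[180:335,335:455]; cv2.imwrite('pics/scenez.png',cv2.resize(a,None,fx=3.8,fy=3.8,interpolation=cv2.INTER_CUBIC))
```

```text
(no output)
```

View pics/topz.png

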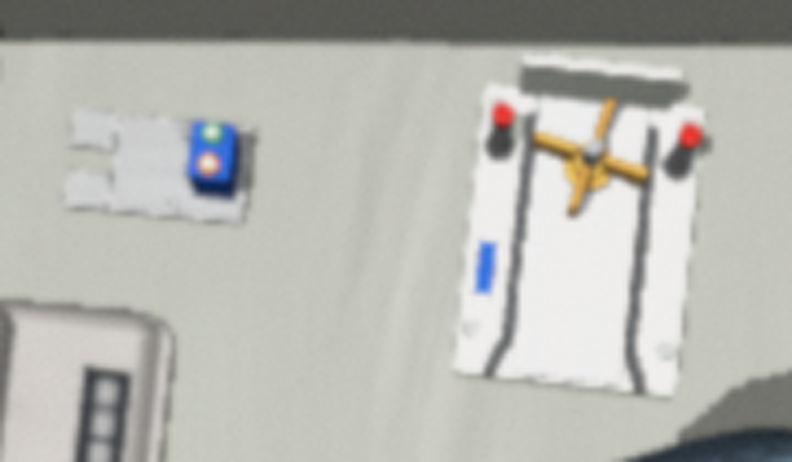

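View pics/scenez.png

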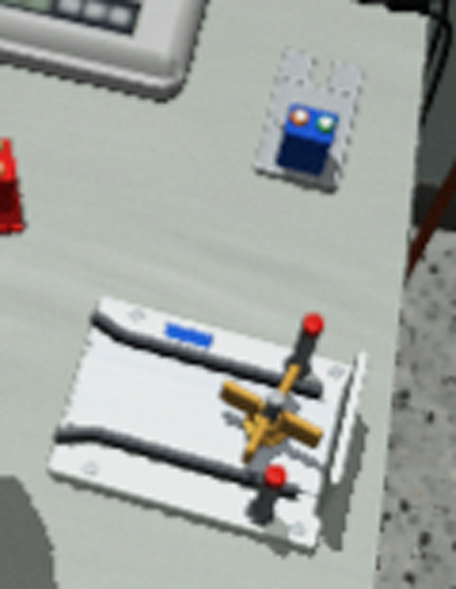

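```bash
cat > fit.py <<'E'
from h import *
from scipy.optimize import least_squares
def tz(X,Y): return (X+.5)/4.4-.5+215,(Y+.5)/4.4-.5+140
def sz(X,Y): return (X+.5)/3.8-.5+335,(Y+.5)/3.8-.5+180
def fit(F,x0):
    def res(p,full=False):
        c,s=np.cos(p[2]),np.sin(p[2]); R=[]
        for n,uv,P in F:
            W=[p[0]+c*P[0]-s*P[1],p[1]+s*P[0]+c*P[1],P[2]]
            R.append(np.array(proj(n,W))-uv)
        return np.array(R) if full else np.ravel(R)
    r=least_squares(res,x0,loss='soft_l1'); return r.x,res(r.x,True)
t=lambda X,Y,P:('top',np.array(tz(X,Y)),np.array(P)/1e3)
s=lambda X,Y,P:('scene',np.array(sz(X,Y)),np.array(P)/1e3)
D=[t(503,115,(10,50,74)),t(691,135,(10,-50,74)),t(455,372,(-120,62,16)),t(677,396,(-120,-62,16)),t(595,150,(0,0,70)),
 s(313,324,(10,50,74)),s(275,476,(10,-50,74)),s(103,298,(-120,62,16)),s(52,468,(-120,-62,16)),s(275,403,(0,0,70)),s(313,550,(46,-62,8))]
C=[t(78,108,(84,-28,6)),t(65,205,(84,28,6)),t(243,222,(-17,28,6)),t(258,130,(-17,-28,6)),t(213,128,(0,-8,55)),
 s(363,68,(84,-28,6)),s(288,47,(84,28,6)),s(255,168,(-17,28,6)),s(335,190,(-17,-28,6)),s(325,122,(0,-8,55)),s(299,117,(0,8,55))]
if __name__=='__main__':
  for F,x0 in((D,[.75,.0,0]),(C,[.75,.2,1.57])):
    x,R=fit(F,x0); print(x,np.degrees(x[2])); print(R.round(1).tolist())
    for n in('top','scene'):
        x,R=fit([f for f in F if f[0]==n],x0); print(n,x)
  for X,Y in((535,137),(610,100),(645,178),(573,212),(595,150)): 
    print(onz('top',*tz(X,Y),.056 if X!=595 else .07))
E
python3 fit.py
```

```text
[ 0.56322895 -0.0467425  -0.10166242] -5.8248277238188715
[[0.1, -0.6], [-0.2, -0.6], [-0.3, -0.8], [0.2, -0.8], [-0.1, -1.7], [-0.8, 0.3], [-0.3, 0.2], [-1.2, -1.0], [-1.9, 0.4], [-0.1, -1.5], [-0.2, 0.4]]
top [ 0.56119188 -0.04687781 -0.10224213]
scene [ 0.56476166 -0.04662667 -0.10606227]
[0.56497029 0.15897036 1.47360313] 84.43124025059825
[[-0.5, -0.7], [-0.3, -0.8], [0.2, -0.4], [-0.7, -1.5], [0.0, 0.4], [-0.0, 0.3], [-1.2, 0.7], [-0.8, 0.3], [-0.1, 0.0], [-0.6, 0.1], [-0.2, -0.1]]
top [0.56326275 0.15835701 1.47071035]
scene [0.56598707 0.15980365 1.46788924]
[ 0.57014069 -0.0156575   0.056     ]
[ 0.59105067 -0.0562815   0.056     ]
[ 0.5478386  -0.07499592  0.056     ]
[ 0.52877916 -0.03611951  0.056     ]
[ 0.55921737 -0.04702892  0.07      ]
```

```bash
cat > g.py <<'E'
from h import *
from scipy.spatial.transform import Rotation as R
def to(pos,yaw=None,P=None,Q=None):
    """rows numbers from current pose to TCP pos with tool down and jaw axis at yaw (deg)"""
    s=arm.sense(); P=s['tool_pos'] if P is None else np.array(P); Rc=R.from_quat(s['eef_rot']) if Q is None else Q
    a=Rc.as_matrix()
    if yaw is None: Rt=Rc
    else:
        y=np.radians(yaw); z=np.array([np.cos(y),np.sin(y),0]); x=np.array([0,0,-1.]); Rt=R.from_matrix(np.array([x,np.cross(z,x),z]).T)
    t=a.T@(np.array(pos)-P)/.03
    w=(Rc.inv()*Rt).as_rotvec(degrees=True)/5
    print('t',t.round(2),'a',w.round(2),'rows>=',np.ceil(max(np.linalg.norm(t)*30/41.7,np.linalg.norm(w)*5/7.16)))
    return t,w
def st():
    s=arm.sense(); m=R.from_quat(s['eef_rot']).as_matrix()
    print('t',round(s['time_s'],2),'pos',s['tool_pos'].round(4),'jawyaw',np.degrees(np.arctan2(m[1,2],m[0,2])).round(2),'down',m[:,0].round(3),'F',s['ft_force'].round(2),'M',s['torque'].round(3),'w',round(s['grip_width'],4),'q',s['joint_positions'].round(2))
E
python3 - <<'E'
from g import *
st()
for y in (-5.6,174.4): to([.565,.159,.2],y)
to([.565,.159,.02],-5.6)
# heights along the path
d=np.load('pics/top0_d.npy')
for u,v in((430,260),(470,250),(485,292),(200,250),(230,215),(293,268)): print(u,v,p3('top',u,v,d[v,u]).round(3))
E
```

```text
t 0.5 pos [ 0.2756 -0.5887  0.2313] jawyaw -64.92 down [-0.  0. -1.] F [-0.51  0.09 -0.38] M [-0.03  -0.005 -0.008] w 0.0854 q [-1.31  0.25  1.56  0.    1.34 -0.17]
t [  1.04  19.3  -18.48] a [-11.86  -0.    -0.  ] rows>= 20.0
t [  1.04  19.3  -18.48] a [24.14 -0.    0.  ] rows>= 20.0
t [  7.04  19.3  -18.48] a [-11.86  -0.    -0.  ] rows>= 20.0
430 260 [ 0.328 -0.176  0.316]
470 250 [ 0.341 -0.238  0.356]
485 292 [ 0.267 -0.259  0.363]
200 250 [0.373 0.292 0.097]
230 215 [0.461 0.234 0.055]
293 268 [0.342 0.086 0.006]
```

Run:
```python
from g import *
d=np.load('pics/top0_d.npy')
for u,v in((540,330),(470,370),(600,320),(440,390),(395,330)): print(u,v,p3('top',u,v,d[v,u]).round(3))
to([.50,-.40,.36],-50)
```

```text
540 330 [ 0.206 -0.226  0.658]
470 370 [ 0.164 -0.127  0.709]
600 320 [ 0.219 -0.313  0.626]
440 390 [ 0.145 -0.09   0.73 ]
395 330 [0.213 0.044 1.297]
t [-4.29  9.44 -2.53] a [-2.98 -0.   -0.  ] rows>= 8.0
```

move_arm(
  rows=[
    {"tx": -4.3, "ty": 9.4, "tz": -2.5, "ax": -3, "claw": 1},
    {"tx": -4.3, "ty": 9.4, "tz": -2.5, "ax": -3, "claw": 1},
    {"tx": -4.3, "ty": 9.4, "tz": -2.5, "ax": -3, "claw": 1},
    {"tx": -4.3, "ty": 9.4, "tz": -2.5, "ax": -3, "claw": 1},
    {"tx": -4.3, "ty": 9.4, "tz": -2.5, "ax": -3, "claw": 1},
    {"tx": -4.3, "ty": 9.4, "tz": -2.5, "ax": -3, "claw": 1},
    {"tx": -4.3, "ty": 9.4, "tz": -2.5, "ax": -3, "claw": 1},
    {"tx": -4.3, "ty": 9.4, "tz": -2.5, "ax": -3, "claw": 1},
  ],
)

```text
schema error: expected keys claw, tx, ty, tz, ax, ay, az
```

Run:
```python
from g import *
st(); to([.62,-.13,.34],-30)
```

```text
t 0.5 pos [ 0.2756 -0.5887  0.2313] jawyaw -64.92 down [-0.  0. -1.] F [-0.51  0.09 -0.38] M [-0.03  -0.005 -0.008] w 0.0854 q [-1.31  0.25  1.56  0.    1.34 -0.17]
t [-3.62 16.88 -8.98] a [-6.98 -0.   -0.  ] rows>= 15.0
```

All keys are needed.

move_arm(
  rows=[
    {"tx": -4.3, "ty": 9.4, "tz": -2.5, "ax": -3, "ay": 0, "az": 0, "claw": 1},
    {"tx": -4.3, "ty": 9.4, "tz": -2.5, "ax": -3, "ay": 0, "az": 0, "claw": 1},
    {"tx": -4.3, "ty": 9.4, "tz": -2.5, "ax": -3, "ay": 0, "az": 0, "claw": 1},
    {"tx": -4.3, "ty": 9.4, "tz": -2.5, "ax": -3, "ay": 0, "az": 0, "claw": 1},
    {"tx": -4.3, "ty": 9.4, "tz": -2.5, "ax": -3, "ay": 0, "az": 0, "claw": 1},
    {"tx": -4.3, "ty": 9.4, "tz": -2.5, "ax": -3, "ay": 0, "az": 0, "claw": 1},
    {"tx": -4.3, "ty": 9.4, "tz": -2.5, "ax": -3, "ay": 0, "az": 0, "claw": 1},
    {"tx": -4.3, "ty": 9.4, "tz": -2.5, "ax": -3, "ay": 0, "az": 0, "claw": 1},
  ],
)

```text
time_s: 1.17
tool_pos: [0.5016, -0.399, 0.3628]
eef_rot: [0.297, 0.64, -0.298, 0.642]
ft_force: [0.1, -0.2, 0.1]
grip_width: 0.0855
```

Run:
```python
from g import *
st(); to([.62,-.12,.34],-30)
```

```text
t 1.17 pos [ 0.5016 -0.399   0.3628] jawyaw -49.79 down [ 0.002 -0.002 -1.   ] F [ 0.15 -0.24  0.08] M [-0.048  0.016 -0.009] w 0.0855 q [-0.85  0.15  1.43  0.    1.56  0.02]
t [ 0.75  9.02 -4.56] a [-3.96  0.03 -0.  ] rows>= 8.0
```

move_arm(
  rows=[
    {"tx": 0.8, "ty": 9.0, "tz": -4.6, "ax": -4, "ay": 0, "az": 0, "claw": 1},
    {"tx": 0.8, "ty": 9.0, "tz": -4.6, "ax": -4, "ay": 0, "az": 0, "claw": 1},
    {"tx": 0.8, "ty": 9.0, "tz": -4.6, "ax": -4, "ay": 0, "az": 0, "claw": 1},
    {"tx": 0.8, "ty": 9.0, "tz": -4.6, "ax": -4, "ay": 0, "az": 0, "claw": 1},
    {"tx": 0.8, "ty": 9.0, "tz": -4.6, "ax": -4, "ay": 0, "az": 0, "claw": 1},
    {"tx": 0.8, "ty": 9.0, "tz": -4.6, "ax": -4, "ay": 0, "az": 0, "claw": 1},
    {"tx": 0.8, "ty": 9.0, "tz": -4.6, "ax": -4, "ay": 0, "az": 0, "claw": 1},
    {"tx": 0.8, "ty": 9.0, "tz": -4.6, "ax": -4, "ay": 0, "az": 0, "claw": 1},
  ],
)

```text
time_s: 1.83
tool_pos: [0.6179, -0.1167, 0.3358]
eef_rot: [0.181, 0.684, -0.18, 0.683]
ft_force: [0.6, 0.1, -0.2]
grip_width: 0.0855
```

Run:
```python
from g import *
st(); to([.565,.159,.18],-5.6)
```

```text
t 1.83 pos [ 0.6179 -0.1167  0.3358] jawyaw -29.63 down [-0.     0.002 -1.   ] F [ 0.57  0.08 -0.16] M [-0.028  0.041  0.009] w 0.0855 q [-0.37  0.13  1.5   0.    1.51  0.15]
t [ 5.21  7.11 -6.07] a [-4.81 -0.01 -0.02] rows>= 8.0
```

move_arm(
  rows=[
    {"tx": 5.2, "ty": 7.1, "tz": -6.1, "ax": -4.8, "ay": 0, "az": 0, "claw": 1},
    {"tx": 5.2, "ty": 7.1, "tz": -6.1, "ax": -4.8, "ay": 0, "az": 0, "claw": 1},
    {"tx": 5.2, "ty": 7.1, "tz": -6.1, "ax": -4.8, "ay": 0, "az": 0, "claw": 1},
    {"tx": 5.2, "ty": 7.1, "tz": -6.1, "ax": -4.8, "ay": 0, "az": 0, "claw": 1},
    {"tx": 5.2, "ty": 7.1, "tz": -6.1, "ax": -4.8, "ay": 0, "az": 0, "claw": 1},
    {"tx": 5.2, "ty": 7.1, "tz": -6.1, "ax": -4.8, "ay": 0, "az": 0, "claw": 1},
    {"tx": 5.2, "ty": 7.1, "tz": -6.1, "ax": -4.8, "ay": 0, "az": 0, "claw": 1},
    {"tx": 5.2, "ty": 7.1, "tz": -6.1, "ax": -4.8, "ay": 0, "az": 0, "claw": 1},
    {"tx": 5.2, "ty": 7.1, "tz": -6.1, "ax": -4.8, "ay": 0, "az": 0, "claw": 1},
  ],
)

```text
schema error: expected 1 to 8 rows
```

Run:
```python
from g import *
st(); to([.565,.159,.018],-5.6)
```

```text
t 1.83 pos [ 0.6179 -0.1167  0.3358] jawyaw -29.63 down [-0.     0.002 -1.   ] F [ 0.57  0.08 -0.16] M [-0.028  0.041  0.009] w 0.0855 q [-0.37  0.13  1.5   0.    1.51  0.15]
t [10.61  7.1  -6.07] a [-4.81 -0.01 -0.02] rows>= 11.0
```

move_arm(
  rows=[
    {"tx": 5.2, "ty": 7.1, "tz": -6.1, "ax": -4.8, "ay": 0, "az": 0, "claw": 1},
    {"tx": 5.2, "ty": 7.1, "tz": -6.1, "ax": -4.8, "ay": 0, "az": 0, "claw": 1},
    {"tx": 5.2, "ty": 7.1, "tz": -6.1, "ax": -4.8, "ay": 0, "az": 0, "claw": 1},
    {"tx": 5.2, "ty": 7.1, "tz": -6.1, "ax": -4.8, "ay": 0, "az": 0, "claw": 1},
    {"tx": 5.2, "ty": 7.1, "tz": -6.1, "ax": -4.8, "ay": 0, "az": 0, "claw": 1},
    {"tx": 5.2, "ty": 7.1, "tz": -6.1, "ax": -4.8, "ay": 0, "az": 0, "claw": 1},
    {"tx": 5.2, "ty": 7.1, "tz": -6.1, "ax": -4.8, "ay": 0, "az": 0, "claw": 1},
    {"tx": 5.2, "ty": 7.1, "tz": -6.1, "ax": -4.8, "ay": 0, "az": 0, "claw": 1},
  ],
)

```text
time_s: 2.5
tool_pos: [0.5629, 0.1563, 0.1784]
eef_rot: [0.036, 0.707, -0.036, 0.705]
ft_force: [0.9, 0.3, -0.7]
grip_width: 0.0855
```

Run:
```python
from g import *
st(); to([.565,.159,.018],-5.6)
im,d=save('scene','s1'); save('top','t1')
a=im[120:320,260:460,::-1]; cv2.imwrite('pics/s1z.png',cv2.resize(a,None,fx=3,fy=3,interpolation=cv2.INTER_CUBIC))
```

```text
t 2.5 pos [0.5629 0.1563 0.1784] jawyaw -5.85 down [-0.002  0.    -1.   ] F [ 0.95  0.32 -0.75] M [ 0.012  0.081 -0.007] w 0.0855 q [0.08 0.15 1.77 0.   1.22 0.18]
t [5.35 0.1  0.07] a [-0.05 -0.02 -0.  ] rows>= 4.0
```

View pics/s1z.png

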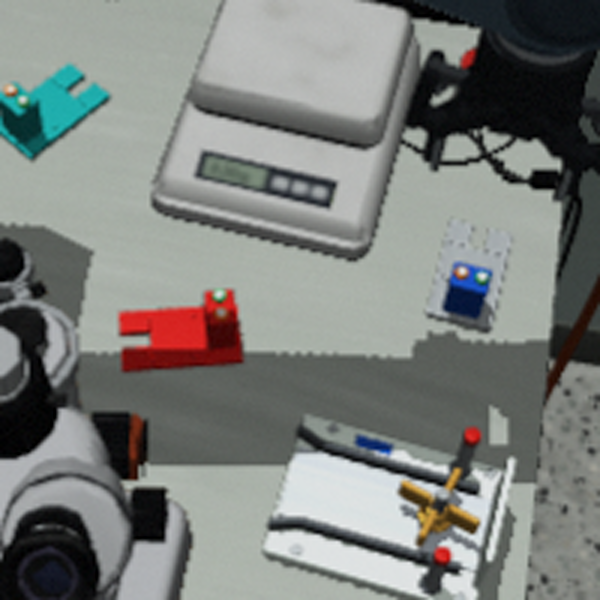

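View pics/t1.png

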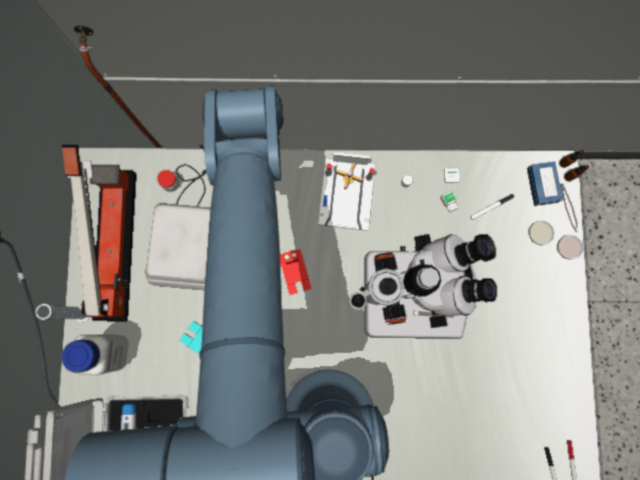

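Run:
```python
from g import *
for s_ in(-1,1):
  P=np.array([.5629,.1563,.191])+s_*.05*np.array([np.cos(np.radians(-5.85)),np.sin(np.radians(-5.85)),0]); u,v=proj('scene',P); print((u-260)*3,(v-120)*3)
```

```text
429.4400343550744 160.26823144378767
563.5563574900317 192.90028769753644
```

move_arm(
  rows=[
    {"tx": 3.0, "ty": 0.1, "tz": 0.07, "ax": -0.05, "ay": 0, "az": 0, "claw": 1},
    {"tx": 4.3, "ty": 0.1, "tz": 0.07, "ax": -0.05, "ay": 0, "az": 0, "claw": 1},
    {"tx": 5.1, "ty": 0.1, "tz": 0.07, "ax": -0.05, "ay": 0, "az": 0, "claw": 1},
    {"tx": 5.35, "ty": 0.1, "tz": 0.07, "ax": -0.05, "ay": 0, "az": 0, "claw": 1},
    {"tx": 5.35, "ty": 0.1, "tz": 0.07, "ax": -0.05, "ay": 0, "az": 0, "claw": 1},
    {"tx": 5.35, "ty": 0.1, "tz": 0.07, "ax": -0.05, "ay": 0, "az": 0, "claw": 0.3},
    {"tx": 5.35, "ty": 0.1, "tz": 0.07, "ax": -0.05, "ay": 0, "az": 0, "claw": 0.0},
    {"tx": 5.35, "ty": 0.1, "tz": 0.07, "ax": -0.05, "ay": 0, "az": 0, "claw": 0.0},
  ],
)

```text
time_s: 3.27
tool_pos: [0.57, 0.1567, 0.0236]
eef_rot: [0.035, 0.704, -0.035, 0.709]
ft_force: [0.6, 0.5, 1.0]
grip_width: 0.0512
```

Run:
```python
from g import *
st()
im,d=save('scene','s2')
a=im[120:270,330:480,::-1]; cv2.imwrite('pics/s2z.png',cv2.resize(a,None,fx=4,fy=4,interpolation=cv2.INTER_CUBIC))
```

```text
t 3.27 pos [0.57   0.1567 0.0236] jawyaw -5.69 down [ 0.007  0.    -1.   ] F [0.62 0.47 0.98] M [ 0.055 -0.02  -0.001] w 0.0512 q [ 0.08  0.38  1.81 -0.    0.94  0.18]
```

View pics/s2z.png

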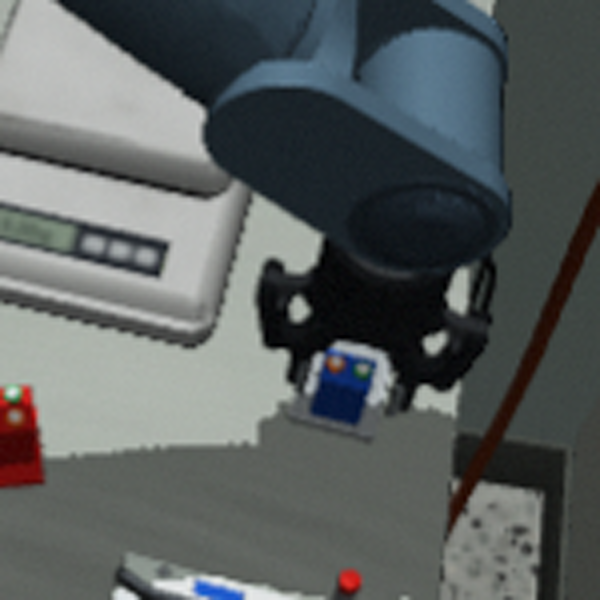

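move_arm(
  rows=[
    {"tx": 0, "ty": 0, "tz": 0, "ax": 0, "ay": 0, "az": 0, "claw": 0.0},
    {"tx": 0, "ty": 0, "tz": 0, "ax": 0, "ay": 0, "az": 0, "claw": 0.0},
  ],
)

```text
time_s: 3.48
tool_pos: [0.5681, 0.157, 0.0217]
eef_rot: [0.035, 0.705, -0.035, 0.707]
ft_force: [0.2, -0.7, 0.1]
grip_width: 0.0426
```

Run:
```python
from g import *
st();to([.565,.159,.018],-5.6)
```

```text
t 3.48 pos [0.5681 0.157  0.0217] jawyaw -5.66 down [ 0.003  0.    -1.   ] F [ 0.18 -0.68  0.14] M [ 0.021 -0.021  0.009] w 0.0426 q [ 0.08  0.38  1.82 -0.    0.94  0.18]
t [ 0.12  0.06 -0.11] a [-0.01  0.04 -0.01] rows>= 1.0
```

move_arm(
  rows=[
    {"tx": 0, "ty": 0, "tz": 0, "ax": 0, "ay": 0, "az": 0, "claw": -0.6},
    {"tx": 0, "ty": 0, "tz": 0, "ax": 0, "ay": 0, "az": 0, "claw": -0.6},
    {"tx": 0, "ty": 0, "tz": 0, "ax": 0, "ay": 0, "az": 0, "claw": -0.6},
    {"tx": 0, "ty": 0, "tz": 0, "ax": 0, "ay": 0, "az": 0, "claw": -0.6},
    {"tx": 0, "ty": 0, "tz": 0, "ax": 0, "ay": 0, "az": 0, "claw": -0.6},
    {"tx": 0, "ty": 0, "tz": 0, "ax": 0, "ay": 0, "az": 0, "claw": -0.6},
  ],
)

```text
time_s: 3.98
tool_pos: [0.5676, 0.1569, 0.0211]
eef_rot: [0.035, 0.706, -0.035, 0.707]
ft_force: [-1.9, -0.3, 6.9]
grip_width: 0.0311
```

Run:
```python
from g import *
st();to([.565,.159,.018],-5.6)
```

```text
t 3.98 pos [0.5676 0.1569 0.0211] jawyaw -5.65 down [ 0.001 -0.    -1.   ] F [-1.87 -0.29  6.92] M [-0.063  0.415  0.101] w 0.0311 q [ 0.08  0.38  1.82 -0.    0.94  0.18]
t [ 0.1   0.06 -0.09] a [-0.01  0.01 -0.  ] rows>= 1.0
```

move_arm(
  rows=[
    {"tx": -1, "ty": 0, "tz": 0, "ax": 0, "ay": 0, "az": 0, "claw": -0.6},
    {"tx": -2, "ty": 0, "tz": 0, "ax": 0, "ay": 0, "az": 0, "claw": -0.6},
    {"tx": -3, "ty": 0, "tz": 0, "ax": 0, "ay": 0, "az": 0, "claw": -0.6},
    {"tx": -4, "ty": 0, "tz": 0, "ax": 0, "ay": 0, "az": 0, "claw": -0.6},
    {"tx": -4.5, "ty": 0, "tz": 0, "ax": 0, "ay": 0, "az": 0, "claw": -0.6},
    {"tx": -4.5, "ty": 0, "tz": 0, "ax": 0, "ay": 0, "az": 0, "claw": -0.6},
  ],
)

```text
time_s: 4.48
tool_pos: [0.5689, 0.1571, 0.1586]
eef_rot: [0.035, 0.704, -0.035, 0.709]
ft_force: [0.9, 0.5, -4.2]
grip_width: 0.0315
```

Run:
```python
from g import *
st()
c,s=np.cos(np.radians(-5.82)),np.sin(np.radians(-5.82))
D=lambda x,y,z:[.5632+c*x-s*y,-.0467+s*x+c*y,z]
print(D(-135,0,0)); 
to(D(-.135,0,.15),-95.8)
im,d=save('scene','s3')
a=im[100:250,330:480,::-1]; cv2.imwrite('pics/s3z.png',cv2.resize(a,None,fx=4,fy=4,interpolation=cv2.INTER_CUBIC))
```

```text
t 4.48 pos [0.5689 0.1571 0.1586] jawyaw -5.65 down [ 0.007  0.    -1.   ] F [ 0.95  0.52 -4.16] M [-0.044 -0.08  -0.035] w 0.0315 q [ 0.08  0.18  1.77 -0.    1.18  0.18]
[np.float64(-133.7409253436049), np.float64(13.642781936481773), 0]
t [ 0.25 -6.77 -4.02] a [18.03  0.05 -0.07] rows>= 13.0
```

View pics/s3z.png

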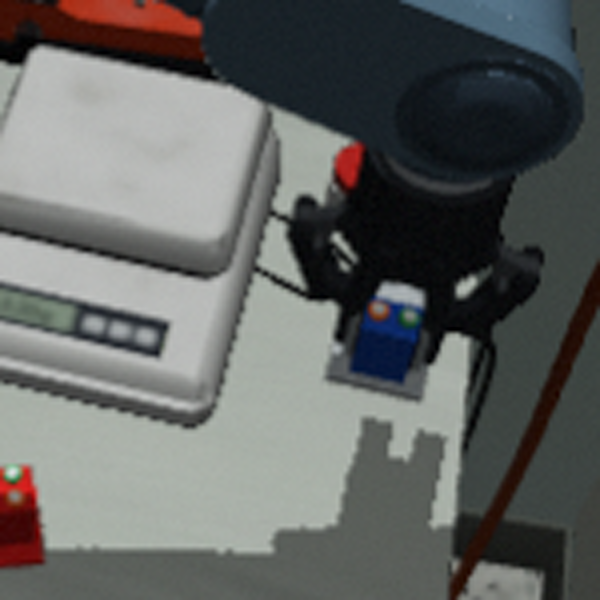

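move_arm(
  rows=[
    {"tx": -0.3, "ty": -6.8, "tz": -4.0, "ax": 9, "ay": 0, "az": 0, "claw": -0.6},
    {"tx": -0.3, "ty": -6.8, "tz": -4.0, "ax": 9, "ay": 0, "az": 0, "claw": -0.6},
    {"tx": -0.3, "ty": -6.8, "tz": -4.0, "ax": 9, "ay": 0, "az": 0, "claw": -0.6},
    {"tx": -0.3, "ty": -6.8, "tz": -4.0, "ax": 9, "ay": 0, "az": 0, "claw": -0.6},
    {"tx": -0.3, "ty": -6.8, "tz": -4.0, "ax": 9, "ay": 0, "az": 0, "claw": -0.6},
    {"tx": -0.3, "ty": -6.8, "tz": -4.0, "ax": 9, "ay": 0, "az": 0, "claw": -0.6},
    {"tx": -0.3, "ty": -6.8, "tz": -4.0, "ax": 9, "ay": 0, "az": 0, "claw": -0.6},
    {"tx": -0.3, "ty": -6.8, "tz": -4.0, "ax": 9, "ay": 0, "az": 0, "claw": -0.6},
  ],
)

```text
time_s: 5.2
tool_pos: [0.4249, -0.0348, 0.1611]
eef_rot: [0.304, 0.64, -0.304, 0.637]
ft_force: [0.3, 0.2, -4.8]
grip_width: 0.0309
```

```bash
cat >> g.py <<'E'
c_,s_=np.cos(np.radians(-5.82)),np.sin(np.radians(-5.82))
D=lambda x,y,z:[.5632+c_*x-s_*y,-.0467+s_*x+c_*y,z]
E
python3 - <<'E'
from g import *
st(); to(D(-.135,0,.13),-95.8)
E
```

```text
t 5.2 pos [ 0.4249 -0.0348  0.1611] jawyaw -50.88 down [-0.004  0.002 -1.   ] F [ 0.31  0.16 -4.82] M [-0.032  0.023 -0.037] w 0.0309 q [-0.35 -0.23  2.17  0.    1.21  0.54]
t [1.04 0.14 0.04] a [ 8.98 -0.03  0.04] rows>= 7.0
```

move_arm(
  rows=[
    {"tx": 0.3, "ty": 0.1, "tz": 0.0, "ax": 9, "ay": 0, "az": 0, "claw": -0.6},
    {"tx": 0.5, "ty": 0.1, "tz": 0.0, "ax": 9, "ay": 0, "az": 0, "claw": -0.6},
    {"tx": 0.8, "ty": 0.1, "tz": 0.0, "ax": 9, "ay": 0, "az": 0, "claw": -0.6},
    {"tx": 1.0, "ty": 0.1, "tz": 0.0, "ax": 9, "ay": 0, "az": 0, "claw": -0.6},
    {"tx": 1.0, "ty": 0.1, "tz": 0.0, "ax": 9, "ay": 0, "az": 0, "claw": -0.6},
    {"tx": 1.0, "ty": 0.1, "tz": 0.0, "ax": 9, "ay": 0, "az": 0, "claw": -0.6},
    {"tx": 1.0, "ty": 0.1, "tz": 0.0, "ax": 9, "ay": 0, "az": 0, "claw": -0.6},
    {"tx": 1.0, "ty": 0.1, "tz": 0.0, "ax": 9, "ay": 0, "az": 0, "claw": -0.6},
  ],
)

```text
time_s: 5.87
tool_pos: [0.4287, -0.0313, 0.1319]
eef_rot: [-0.523, -0.476, 0.524, -0.474]
ft_force: [-0.2, -0.2, -4.7]
grip_width: 0.0307
```

Run:
```python
from g import *
st(); to(D(-.135,0,.07),-95.8)
im,d=save('scene','s4')
a=im[190:340,300:450,::-1]; cv2.imwrite('pics/s4z.png',cv2.resize(a,None,fx=4,fy=4,interpolation=cv2.INTER_CUBIC))
im,d=save('top','t4')
a=im[120:270,270:420,::-1]; cv2.imwrite('pics/t4z.png',cv2.resize(a,None,fx=4,fy=4,interpolation=cv2.INTER_CUBIC))
```

```text
t 5.87 pos [ 0.4287 -0.0313  0.1319] jawyaw -95.55 down [-0.004  0.002 -1.   ] F [-0.16 -0.2  -4.73] M [-0.001  0.099 -0.014] w 0.0307 q [-0.34 -0.17  2.18  0.    1.14  1.33]
t [2.06 0.02 0.06] a [ 0.05 -0.01  0.04] rows>= 2.0
```

View pics/s4z.png

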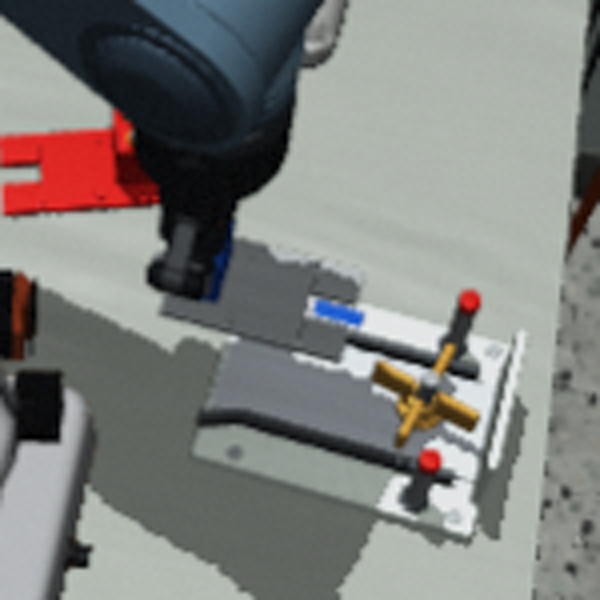

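View pics/t4z.png

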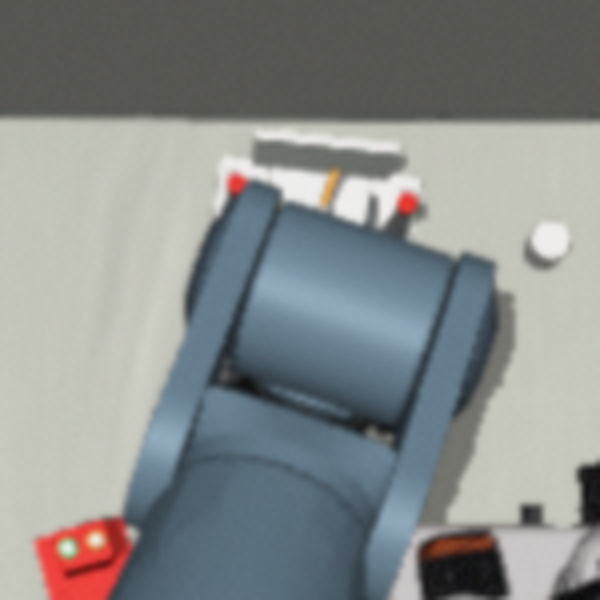

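Run:
```python
from g import *
psi=np.radians(-95.55+90); c,s=np.cos(psi),np.sin(psi)
for P in((84,28,6),(84,-28,6),(84,-28,0),(-17,-28,0),(84,7,6),(59,7,6),(59,-7,6)):
    W=[.4287+(c*P[0]-s*P[1])/1e3,-.0313+(s*P[0]+c*P[1])/1e3,.111+P[2]/1e3]
    u,v=proj('scene',W); print(P,round((u+.5-300)*4-.5),round((v+.5-190)*4-.5))
```

```text
(84, 28, 6) 361 269
(84, -28, 6) 337 360
(84, -28, 0) 336 364
(-17, -28, 0) 154 315
(84, 7, 6) 352 303
(59, 7, 6) 307 291
(59, -7, 6) 301 313
```

move_arm(
  rows=[
    {"tx": 1.0, "ty": 0, "tz": 0.05, "ax": 0, "ay": 0, "az": 0, "claw": -0.6},
    {"tx": 2.0, "ty": 0, "tz": 0.05, "ax": 0, "ay": 0, "az": 0, "claw": -0.6},
    {"tx": 2.6, "ty": 0, "tz": 0.05, "ax": 0, "ay": 0, "az": 0, "claw": -0.6},
    {"tx": 2.8, "ty": 0, "tz": 0.05, "ax": 0, "ay": 0, "az": 0, "claw": -0.6},
    {"tx": 2.8, "ty": 0, "tz": 0.05, "ax": 0, "ay": 0, "az": 0, "claw": -0.6},
    {"tx": 2.8, "ty": 0, "tz": 0.05, "ax": 0, "ay": 0, "az": 0, "claw": -0.6},
  ],
)

```text
time_s: 6.47
tool_pos: [0.43, -0.0339, 0.0502]
eef_rot: [0.524, 0.475, -0.524, 0.475]
ft_force: [0.5, -0.9, -4.8]
grip_width: 0.0313
```

Run:
```python
from g import *
st()
im,d=save('scene','s5')
a=im[220:340,310:450,::-1]; cv2.imwrite('pics/s5z.png',cv2.resize(a,None,fx=5,fy=5,interpolation=cv2.INTER_CUBIC))
```

```text
t 6.47 pos [ 0.43   -0.0339  0.0502] jawyaw -95.61 down [ 0. -0. -1.] F [ 0.5  -0.88 -4.82] M [ 0.077  0.089 -0.004] w 0.0313 q [-0.34 -0.01  2.21  0.    0.94  1.33]
```

View pics/s5z.png

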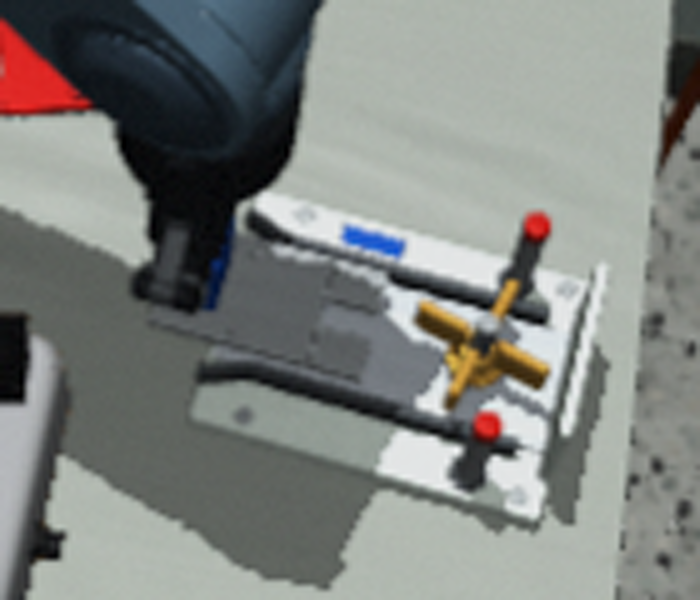

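Run:
```python
from g import *
a=cv2.imread('pics/s5.png')[255:305,330:400]
a=cv2.resize(a,None,fx=11,fy=11,interpolation=cv2.INTER_CUBIC).astype(float)
a=np.clip((a-40)*1.9,0,255).astype(np.uint8)
# overlay predicted outline for dock-in-scene pose guess
def draw(x,y,psi,z,col,pts):
    c,s=np.cos(psi),np.sin(psi); q=[]
    for P in pts:
        u,v=proj('scene',[x+(c*P[0]-s*P[1])/1e3,y+(s*P[0]+c*P[1])/1e3,z+P[2]/1e3]); q.append([(u+.5-330)*11,(v+.5-255)*11])
    cv2.polylines(a,[np.int32(q)],False,col,1)
S=[(-17,-28,6),(84,-28,6),(84,-7,6),(59,-7,6),(59,7,6),(84,7,6),(84,28,6),(-17,28,6)]
# scene offset ~ (+1.5,0) mm
draw(.4315,-.0339,np.radians(-5.6),.029,(0,255,0),S)
for y in(31,-31): draw(.5648,-.0466,np.radians(-5.9),0,(0,0,255),[(-100,y,26),(28,y,26)])
for y in(31,-31): draw(.5648,-.0466,np.radians(-5.9),0,(255,0,0),[(-100,y,16),(28,y,16)])
cv2.imwrite('pics/s5o.png',a)
```

```text
(no output)
```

View pics/s5o.png

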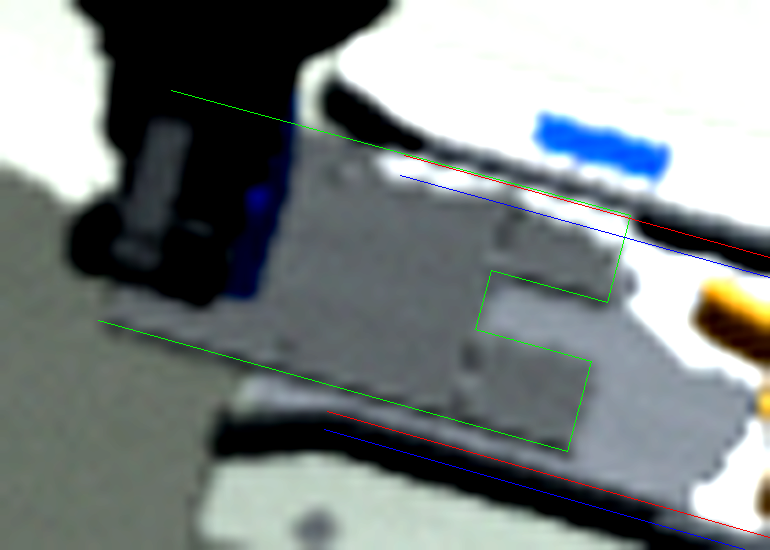

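move_arm(
  rows=[
    {"tx": 0.2, "ty": 0, "tz": -0.03, "ax": 0, "ay": 0, "az": 0, "claw": -0.6},
    {"tx": 0.35, "ty": 0, "tz": -0.03, "ax": 0, "ay": 0, "az": 0, "claw": -0.6},
    {"tx": 0.4, "ty": 0, "tz": -0.03, "ax": 0, "ay": 0, "az": 0, "claw": -0.6},
    {"tx": 0.4, "ty": 0, "tz": -0.03, "ax": 0, "ay": 0, "az": 0, "claw": -0.6},
  ],
)

```text
time_s: 6.85
tool_pos: [0.4293, -0.0329, 0.0375]
eef_rot: [-0.524, -0.475, 0.524, -0.474]
ft_force: [0.1, 0.6, -4.7]
grip_width: 0.0314
```

Run:
```python
from g import *
st()
```

```text
t 6.85 pos [ 0.4293 -0.0329  0.0375] jawyaw -95.66 down [-0.001  0.    -1.   ] F [ 0.1   0.61 -4.67] M [0.02  0.098 0.009] w 0.0314 q [-0.34  0.02  2.21  0.    0.91  1.33]
```

move_arm(
  rows=[
    {"tx": 0.05, "ty": 0, "tz": 0, "ax": 0, "ay": 0, "az": 0, "claw": -0.6},
    {"tx": 0.05, "ty": 0, "tz": 0, "ax": 0, "ay": 0, "az": 0, "claw": -0.6},
    {"tx": 0.05, "ty": 0, "tz": 0, "ax": 0, "ay": 0, "az": 0, "claw": -0.6},
  ],
)

```text
time_s: 7.1
tool_pos: [0.43, -0.0331, 0.037]
eef_rot: [0.524, 0.475, -0.524, 0.475]
ft_force: [-3.6, 0.9, 4.0]
grip_width: 0.0311
```

Run:
```python
from g import *
st()
```

```text
t 7.1 pos [ 0.43   -0.0331  0.037 ] jawyaw -95.66 down [ 0. -0. -1.] F [-3.57  0.95  4.  ] M [0.286 0.653 0.048] w 0.0311 q [-0.34  0.02  2.21 -0.    0.91  1.33]
```

move_arm(
  rows=[
    {"tx": -0.02, "ty": 0.4, "tz": 0, "ax": 0, "ay": 0, "az": 0, "claw": -0.6},
    {"tx": -0.02, "ty": 0.8, "tz": 0, "ax": 0, "ay": 0, "az": 0, "claw": -0.6},
    {"tx": -0.02, "ty": 1.1, "tz": 0, "ax": 0, "ay": 0, "az": 0, "claw": -0.6},
    {"tx": -0.02, "ty": 1.1, "tz": 0, "ax": 0, "ay": 0, "az": 0, "claw": -0.6},
  ],
)

```text
time_s: 7.43
tool_pos: [0.4644, -0.0368, 0.0374]
eef_rot: [0.525, 0.474, -0.524, 0.475]
ft_force: [-0.9, 1.4, -4.4]
grip_width: 0.0311
```

Run:
```python
from g import *
st()
save('scene','s6')
a=cv2.imread('pics/s6.png')[250:310,355:435]
a=cv2.resize(a,None,fx=10,fy=10,interpolation=cv2.INTER_CUBIC).astype(float)
a=np.clip((a-30)*1.2,0,255).astype(np.uint8)
cv2.imwrite('pics/s6o.png',a)
```

```text
t 7.43 pos [ 0.4644 -0.0368  0.0374] jawyaw -95.67 down [ 0.003 -0.001 -1.   ] F [-0.89  1.36 -4.45] M [0.063 0.082 0.034] w 0.0311 q [-0.32  0.1   2.13  0.    0.91  1.35]
```

View pics/s6o.png

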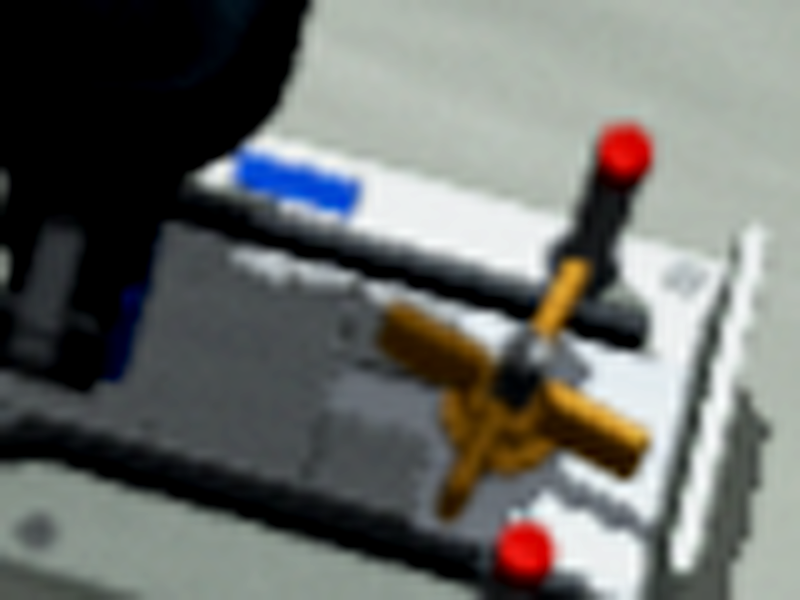

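move_arm(
  rows=[
    {"tx": 0, "ty": 0.4, "tz": 0, "ax": 0, "ay": 0, "az": 0, "claw": -0.6},
    {"tx": 0, "ty": 0.7, "tz": 0, "ax": 0, "ay": 0, "az": 0, "claw": -0.6},
    {"tx": 0, "ty": 0.9, "tz": 0, "ax": 0, "ay": 0, "az": 0, "claw": -0.6},
    {"tx": 0, "ty": 0.9, "tz": 0, "ax": 0, "ay": 0, "az": 0, "claw": -0.6},
    {"tx": 0, "ty": 0.9, "tz": 0, "ax": 0, "ay": 0, "az": 0, "claw": -0.6},
  ],
)

```text
time_s: 7.9
tool_pos: [0.4902, -0.0391, 0.0372]
eef_rot: [0.525, 0.474, -0.524, 0.475]
ft_force: [0.4, -0.6, -0.9]
grip_width: 0.0313
```

Run:
```python
from g import *
st()
save('scene','s7')
a=cv2.imread('pics/s7.png')[250:310,355:435]
a=cv2.resize(a,None,fx=10,fy=10,interpolation=cv2.INTER_CUBIC).astype(float)
a=np.clip((a-30)*1.2,0,255).astype(np.uint8)
cv2.imwrite('pics/s7o.png',a)
```

```text
t 7.9 pos [ 0.4902 -0.0391  0.0372] jawyaw -95.67 down [ 0.002 -0.001 -1.   ] F [ 0.42 -0.64 -0.87] M [ 0.032 -0.198 -0.018] w 0.0313 q [-0.31  0.16  2.06  0.    0.92  1.36]
```

View pics/s7o.png

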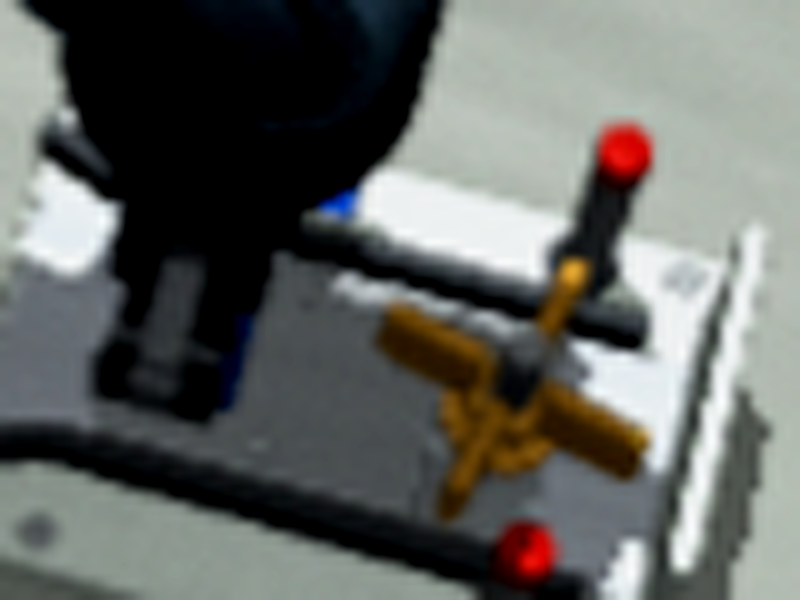

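move_arm(
  rows=[
    {"tx": 0, "ty": 0.1, "tz": 0, "ax": 0, "ay": 0, "az": 0, "claw": -0.6},
    {"tx": 0, "ty": 0.2, "tz": 0, "ax": 0, "ay": 0, "az": 0, "claw": -0.6},
    {"tx": 0, "ty": 0.25, "tz": 0, "ax": 0, "ay": 0, "az": 0, "claw": -0.6},
    {"tx": 0, "ty": 0.25, "tz": 0, "ax": 0, "ay": 0, "az": 0, "claw": -0.6},
  ],
)

```text
time_s: 8.28
tool_pos: [0.4956, -0.0394, 0.0371]
eef_rot: [-0.523, -0.476, 0.525, -0.474]
ft_force: [-6.3, 0.3, 7.3]
grip_width: 0.0311
```

Run:
```python
from g import *
st()
```

```text
t 8.28 pos [ 0.4956 -0.0394  0.0371] jawyaw -95.64 down [-0.004  0.001 -1.   ] F [-6.26  0.34  7.32] M [0.142 0.969 0.018] w 0.0311 q [-0.31  0.17  2.05 -0.    0.93  1.36]
```

move_arm(
  rows=[
    {"tx": -0.03, "ty": 0.05, "tz": 0, "ax": 0, "ay": 0, "az": 0, "claw": -0.6},
    {"tx": -0.03, "ty": 0.1, "tz": 0, "ax": 0, "ay": 0, "az": 0, "claw": -0.6},
    {"tx": -0.03, "ty": 0.1, "tz": 0, "ax": 0, "ay": 0, "az": 0, "claw": -0.6},
  ],
)

```text
time_s: 8.53
tool_pos: [0.4986, -0.0396, 0.0371]
eef_rot: [-0.523, -0.476, 0.525, -0.474]
ft_force: [-3.6, 0.9, -0.9]
grip_width: 0.0308
```

Run:
```python
from g import *
st()
```

```text
t 8.53 pos [ 0.4986 -0.0396  0.0371] jawyaw -95.66 down [-0.003  0.001 -1.   ] F [-3.62  0.94 -0.9 ] M [ 0.073  0.617 -0.023] w 0.0308 q [-0.31  0.18  2.04 -0.    0.93  1.36]
```

move_arm(
  rows=[
    {"tx": 0, "ty": 0.05, "tz": 0, "ax": 0, "ay": 0, "az": 0, "claw": -0.6},
    {"tx": 0, "ty": 0.1, "tz": 0, "ax": 0, "ay": 0, "az": 0, "claw": -0.6},
    {"tx": 0, "ty": 0.1, "tz": 0, "ax": 0, "ay": 0, "az": 0, "claw": -0.6},
  ],
)

```text
time_s: 8.78
tool_pos: [0.4986, -0.0396, 0.0371]
eef_rot: [-0.521, -0.478, 0.527, -0.472]
ft_force: [-20.8, 0.7, 14.8]
grip_width: 0.0309
```

Run:
```python
from g import *
st()
```

```text
t 8.78 pos [ 0.4986 -0.0396  0.0371] jawyaw -95.61 down [-0.012  0.002 -1.   ] F [-20.83   0.66  14.75] M [-0.035  2.542 -0.095] w 0.0309 q [-0.31  0.18  2.03 -0.    0.94  1.36]
```

move_arm(
  rows=[
    {"tx": 0, "ty": -0.1, "tz": 0, "ax": 0, "ay": 0, "az": 0, "claw": -0.6},
    {"tx": 0, "ty": -0.1, "tz": 0, "ax": 0, "ay": 0, "az": 0, "claw": -0.6},
    {"tx": 0, "ty": -0.1, "tz": 0, "ax": 0, "ay": 0, "az": 0, "claw": 0.2},
    {"tx": 0, "ty": -0.1, "tz": 0, "ax": 0, "ay": 0, "az": 0, "claw": 0.2},
    {"tx": 0, "ty": -0.1, "tz": 0, "ax": 0, "ay": 0, "az": 0, "claw": 0.2},
    {"tx": 0, "ty": -0.1, "tz": 0, "ax": 0, "ay": 0, "az": 0, "claw": 0.2},
  ],
)

```text
time_s: 9.28
tool_pos: [0.5008, -0.0402, 0.0385]
eef_rot: [0.525, 0.474, -0.524, 0.475]
ft_force: [0.6, -0.1, -0.2]
grip_width: 0.0509
```

Run:
```python
from g import *
st()
```

```text
t 9.28 pos [ 0.5008 -0.0402  0.0385] jawyaw -95.67 down [ 0.002 -0.001 -1.   ] F [ 0.59 -0.1  -0.17] M [ 0.014 -0.035 -0.005] w 0.0509 q [-0.31  0.18  2.04  0.    0.93  1.36]
```

Released with zero force. I'll lift straight up, move back toward the base to clear the cameras' view, and look.

move_arm(
  rows=[
    {"tx": -1, "ty": 0, "tz": 0, "ax": 0, "ay": 0, "az": 0, "claw": 0.2},
    {"tx": -2, "ty": 0, "tz": 0, "ax": 0, "ay": 0, "az": 0, "claw": 0.2},
    {"tx": -3, "ty": 0, "tz": 0, "ax": 0, "ay": 0, "az": 0, "claw": 0},
    {"tx": -4.2, "ty": 0, "tz": -1, "ax": 0, "ay": 0, "az": 0, "claw": -0.4},
    {"tx": -5, "ty": 0, "tz": -2, "ax": 0, "ay": 0, "az": 0, "claw": -0.4},
    {"tx": -5, "ty": 0, "tz": -3, "ax": 0, "ay": 0, "az": 0, "claw": -0.4},
    {"tx": -5, "ty": 0, "tz": -4, "ax": 0, "ay": 0, "az": 0, "claw": -0.4},
    {"tx": -5, "ty": 0, "tz": -4.5, "ax": 0, "ay": 0, "az": 0, "claw": -0.4},
  ],
)

```text
time_s: 9.95
tool_pos: [0.5139, 0.097, 0.1893]
eef_rot: [0.525, 0.475, -0.523, 0.476]
ft_force: [-0.1, -0.1, -0.5]
grip_width: 0.0258
```

```bash
cat > look.py <<'E'
from g import *
import sys
def look(k):
    st()
    a=save('scene','s'+k)[0][240:330,340:450,::-1]; b=save('top','t'+k)[0][140:240,300:400,::-1]
    a=cv2.resize(a,(440,360),interpolation=cv2.INTER_CUBIC); b=cv2.resize(b,(360,360),interpolation=cv2.INTER_CUBIC)
    cv2.imwrite('pics/z'+k+'.png',np.hstack([a,b]))
look(sys.argv[1])
E
python3 look.py 9
```

```text
t 9.95 pos [0.5139 0.097  0.1893] jawyaw -95.55 down [ 0.003  0.001 -1.   ] F [-0.13 -0.13 -0.53] M [-0.009  0.022  0.037] w 0.0258 q [-0.03 -0.01  1.92  0.    1.23  1.64]
```

View pics/z9.png

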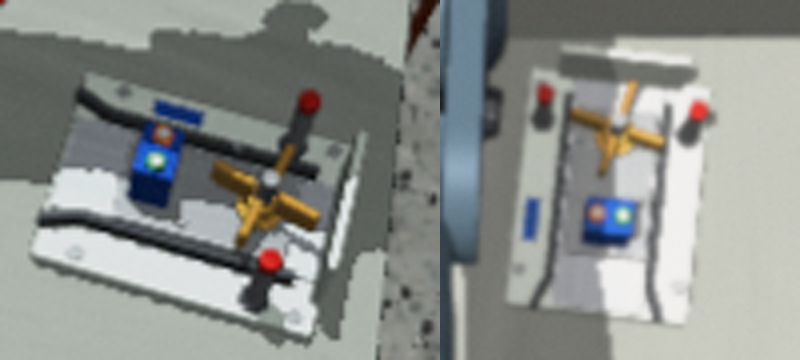

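```bash
cat > nut.py <<'E'
from g import *
import sys
def model(n,x,y,a,zu,S=4,box=None):
    u0,v0,w,h=box; m=np.zeros((h*S,w*S),np.uint8)
    def poly(P):
        q=[proj(n,p) for p in P]; q=np.array([[(u+.5-u0)*S-.5,(v+.5-v0)*S-.5] for u,v in q],np.float32)
        cv2.fillConvexPoly(m,cv2.convexHull(q).astype(np.int32),1)
    for k in range(4):
        t=a+k*np.pi/2; d=np.array([np.cos(t),np.sin(t)]); e=np.array([-d[1],d[0]])
        poly([[*(np.array([x,y])+r*d+s*e),zu+z] for r in(.0,.033) for s in(-.003,.003) for z in(.006,.030)])
    poly([[x+.014*np.cos(t),y+.014*np.sin(t),zu+z] for t in np.linspace(0,6.28,24) for z in(0,.005)])
    return m
def fitnut(n,k,zu=.026,full=True,show=False):
    im=cv2.imread(f'pics/{n[0]}{k}.png')[:,:,::-1].astype(int)
    u,v=proj(n,[.5632,-.0467,.045]); box=(int(u)-30,int(v)-30,60,60); S=4
    c=im[box[1]:box[1]+60,box[0]:box[0]+60]
    c=cv2.resize(c.astype(np.uint8),None,fx=S,fy=S,interpolation=cv2.INTER_LINEAR).astype(int)
    mask=((c[...,0]-c[...,2])>45)&(c[...,1]-c[...,2]>15)&(c[...,0]-c[...,1]<95)
    best=None
    for a in range(-45,45,3):
      for dx in(-3,-1.5,0,1.5,3):
        for dy in(-3,-1.5,0,1.5,3):
          m=model(n,.5632+dx/1e3,-.0467+dy/1e3,np.radians(a),zu,S,box)>0
          s=(m&mask).sum()/(m|mask).sum()
          if best is None or s>best[0]: best=(s,a,dx,dy)
    s,a0,x0,y0=best
    for a in np.arange(a0-3,a0+3.1,.75):
      for dx in(x0-1,x0-.5,x0,x0+.5,x0+1):
        for dy in(y0-1,y0-.5,y0,y0+.5,y0+1):
          m=model(n,.5632+dx/1e3,-.0467+dy/1e3,np.radians(a),zu,S,box)>0
          s=(m&mask).sum()/(m|mask).sum()
          if s>best[0]: best=(s,a,dx,dy)
    print(n,k,'IoU %.2f world yaw %.1f dock yaw %.1f dx %.1f dy %.1f'%(best[0],best[1],best[1]+5.8,*best[2:]),mask.sum())
    return best
if __name__=='__main__':
    for n in('top','scene'): fitnut(n,sys.argv[1],float(sys.argv[2]) if len(sys.argv)>2 else .026)
E
time python3 nut.py 9; cp pics/top0.png pics/t0.png; cp pics/scene0.png pics/s0.png; python3 nut.py 0
```

```text
Traceback (most recent call last):
  File "nut.py", line 36, in <module>
    for n in('top','scene'): fitnut(n,sys.argv[1],float(sys.argv[2]) if len(sys.argv)>2 else .026)
                             ~~~~~~^^^^^^^^^^^^^^^^^^^^^^^^^^^^^^^^^^^^^^^^^^^^^^^^^^^^^^^^^^^^^^^
  File "nut.py", line 23, in fitnut
    m=model(n,.5632+dx/1e3,-.0467+dy/1e3,np.radians(a),zu,S,box)>0
      ~~~~~^^^^^^^^^^^^^^^^^^^^^^^^^^^^^^^^^^^^^^^^^^^^^^^^^^^^^
  File "nut.py", line 11, in model
    poly([[x+.014*np.cos(t),y+.014*np.sin(t),zu+z] for t in np.linspace(0,6.28,24) for z in(0,.005)])
    ~~~~^^^^^^^^^^^^^^^^^^^^^^^^^^^^^^^^^^^^^^^^^^^^^^^^^^^^^^^^^^^^^^^^^^^^^^^^^^^^^^^^^^^^^^^^^^^^^
  File "nut.py", line 6, in poly
    q=[proj(n,p) for p in P]; q=np.array([[(u+.5-u0)*S-.5,(v+.5-v0)*S-.5] for u,v in q],np.float32)
       ~~~~^^^^^
  File "h.py", line 17, in proj
    c=cal(n);T=np.linalg.inv(np.array(c['cam_to_world'])); q=T[:3,:3]@np.array(P)+T[:3,3]
  File "h.py", line 4, in cal
    c=arm.calibration(n); return c
ValueError: time passes only in moves, steps and waits

real	0m5.559s
user	0m3.594s
s
[... 381 characters left out ...]
x)>0
      ~~~~~^^^^^^^^^^^^^^^^^^^^^^^^^^^^^^^^^^^^^^^^^^^^^^^^^^^^^
  File "nut.py", line 11, in model
    poly([[x+.014*np.cos(t),y+.014*np.sin(t),zu+z] for t in np.linspace(0,6.28,24) for z in(0,.005)])
    ~~~~^^^^^^^^^^^^^^^^^^^^^^^^^^^^^^^^^^^^^^^^^^^^^^^^^^^^^^^^^^^^^^^^^^^^^^^^^^^^^^^^^^^^^^^^^^^^^
  File "nut.py", line 6, in poly
    q=[proj(n,p) for p in P]; q=np.array([[(u+.5-u0)*S-.5,(v+.5-v0)*S-.5] for u,v in q],np.float32)
       ~~~~^^^^^
  File "h.py", line 17, in proj
    c=cal(n);T=np.linalg.inv(np.array(c['cam_to_world'])); q=T[:3,:3]@np.array(P)+T[:3,3]
  File "h.py", line 4, in cal
    c=arm.calibration(n); return c
ValueError: time passes only in moves, steps and waits
```

Too many calibration calls; I'll cache them.

```bash
python3 - <<'E'
s=open('h.py').read()
s=s.replace("def cal(n):\n    c=arm.calibration(n); return c","_c={}\ndef cal(n):\n    if n not in _c: _c[n]=arm.calibration(n)\n    return _c[n]")
open('h.py','w').write(s)
E
time python3 nut.py 9;  python3 nut.py 0; python3 -c "
from g import *
st()"
```

```text
top 9 IoU 0.66 world yaw -18.8 dock yaw -12.9 dx -1.5 dy 0.0 2706
scene 9 IoU 0.54 world yaw -19.5 dock yaw -13.7 dx 0.5 dy 0.0 2919
top 0 IoU 0.71 world yaw -18.8 dock yaw -12.9 dx -1.5 dy 0.0 2910
scene 0 IoU 0.64 world yaw -18.8 dock yaw -12.9 dx 1.5 dy 1.0 3342
t 10.05 pos [0.5134 0.0964 0.1883] jawyaw -95.46 down [ 0.001  0.    -1.   ] F [ 0.25 -0.61 -0.12] M [-0.035 -0.015 -0.078] w 0.0259 q [-0.03 -0.01  1.92  0.    1.23  1.63]
real	0m6.855s
user	0m7.351s
sys	0m0.096s
```

```bash
cat >> g.py <<'E'
N=np.array([.5632,-.0465])
def wing(al,z,rc=.026,dz=0):
    "al = world wing angle deg; print move to straddle"
    a=np.radians(al); return to([*(N+rc*np.array([np.cos(a),np.sin(a)])),z],al-270)
def tq():
    s=arm.sense(); r=s['tool_pos'][:2]-N; F=s['ft_force']; M=s['torque']
    rr=r/np.linalg.norm(r); m=R.from_quat(s['eef_rot']).as_matrix()
    print('T_nut(from arm, cw+) %.3f'%-( -M[2]-(r[0]*F[1]-r[1]*F[0])),' Ftan %.2f Frad %.2f'%(-(F@m[:,2])*-1,F@m[:,1]),'r %.1f'%(1e3*np.linalg.norm(r)),'ang %.1f'%np.degrees(np.arctan2(r[1],r[0])))
E
python3 - <<'E'
from g import *
wing(161.1,.13); st()
E
```

```text
t [1.94 1.26 4.38] a [ 2.69 -0.01 -0.01] rows>= 4.0
t 10.05 pos [0.5134 0.0964 0.1883] jawyaw -95.46 down [ 0.001  0.    -1.   ] F [ 0.25 -0.61 -0.12] M [-0.035 -0.015 -0.078] w 0.0259 q [-0.03 -0.01  1.92  0.    1.23  1.63]
```

move_arm(
  rows=[
    {"tx": 1.0, "ty": 1.26, "tz": 4.4, "ax": 2.7, "ay": 0, "az": 0, "claw": -0.4},
    {"tx": 1.0, "ty": 1.26, "tz": 4.4, "ax": 2.7, "ay": 0, "az": 0, "claw": -0.4},
    {"tx": 1.0, "ty": 1.26, "tz": 4.4, "ax": 2.7, "ay": 0, "az": 0, "claw": -0.4},
    {"tx": 1.9, "ty": 1.26, "tz": 4.4, "ax": 2.7, "ay": 0, "az": 0, "claw": -0.4},
    {"tx": 1.9, "ty": 1.26, "tz": 4.4, "ax": 2.7, "ay": 0, "az": 0, "claw": -0.4},
    {"tx": 1.9, "ty": 1.26, "tz": 4.4, "ax": 2.7, "ay": 0, "az": 0, "claw": -0.4},
  ],
)

```text
time_s: 10.55
tool_pos: [0.5365, -0.042, 0.1292]
eef_rot: [-0.576, -0.41, 0.578, -0.408]
ft_force: [0.9, 0.8, 0.4]
grip_width: 0.0254
```

```bash
python3 look.py 10
python3 - <<'E'
from g import *
wing(161.1,.038)
E
```

```text
t 10.55 pos [ 0.5365 -0.042   0.1292] jawyaw -109.33 down [-0.004  0.001 -1.   ] F [0.89 0.79 0.37] M [ 0.028 -0.033  0.015] w 0.0254 q [-0.29  0.11  1.92  0.    1.12  1.62]
t [ 3.12 -0.01 -0.09] a [-0.05 -0.   -0.01] rows>= 3.0
```

View pics/z10.png

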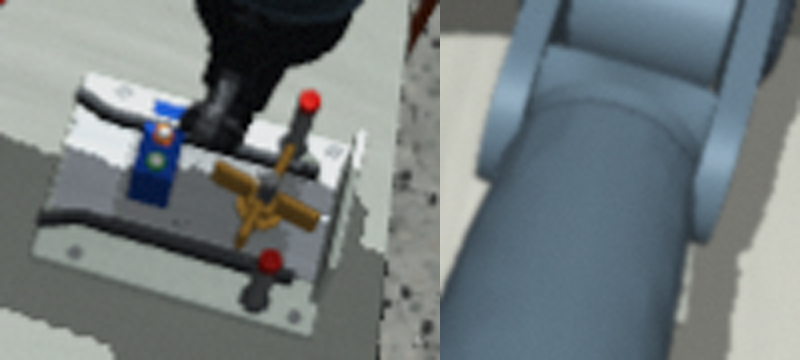

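move_arm(
  rows=[
    {"tx": 0.8, "ty": 0, "tz": -0.05, "ax": 0, "ay": 0, "az": 0, "claw": -0.4},
    {"tx": 1.5, "ty": 0, "tz": -0.05, "ax": 0, "ay": 0, "az": 0, "claw": -0.4},
    {"tx": 2.0, "ty": 0, "tz": -0.05, "ax": 0, "ay": 0, "az": 0, "claw": -0.4},
    {"tx": 2.0, "ty": 0, "tz": -0.05, "ax": 0, "ay": 0, "az": 0, "claw": -0.4},
  ],
)

```text
time_s: 10.98
tool_pos: [0.5366, -0.0378, 0.069]
eef_rot: [-0.575, -0.411, 0.577, -0.409]
ft_force: [-0.8, 0.2, -1.4]
grip_width: 0.0258
```

```bash
python3 look.py 11
python3 - <<'E'
from g import *
wing(161.1,.038)
E
```

```text
t 10.98 pos [ 0.5366 -0.0378  0.069 ] jawyaw -109.07 down [-0.004  0.001 -1.   ] F [-0.76  0.2  -1.39] M [-0.013 -0.017 -0.018] w 0.0258 q [-0.28  0.2   1.94  0.    1.01  1.62]
t [ 1.13 -0.01 -0.02] a [-0.04 -0.   -0.02] rows>= 1.0
```

View pics/z11.png

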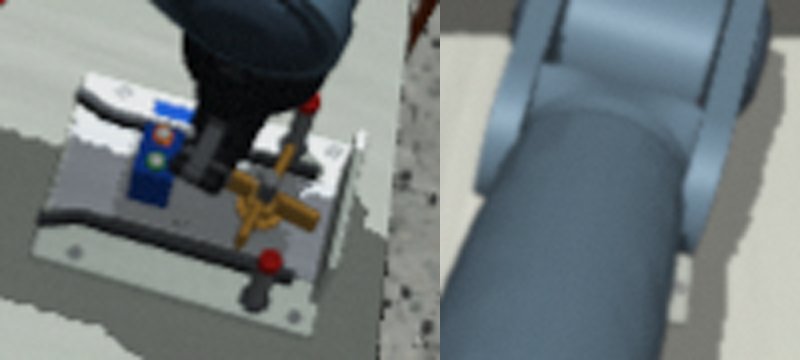

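move_arm(
  rows=[
    {"tx": 0.4, "ty": 0, "tz": 0, "ax": 0, "ay": 0, "az": 0, "claw": -0.4},
    {"tx": 0.8, "ty": 0, "tz": 0, "ax": 0, "ay": 0, "az": 0, "claw": -0.4},
    {"tx": 1.05, "ty": 0, "tz": 0, "ax": 0, "ay": 0, "az": 0, "claw": -0.4},
    {"tx": 1.05, "ty": 0, "tz": 0, "ax": 0, "ay": 0, "az": 0, "claw": -0.4},
  ],
)

```text
time_s: 11.42
tool_pos: [0.5367, -0.0388, 0.0372]
eef_rot: [-0.575, -0.411, 0.577, -0.409]
ft_force: [-1.3, 0.8, 0.2]
grip_width: 0.0255
```

```bash
python3 look.py 12
python3 - <<'E'
from g import *
wing(161.1,.038);tq()
E
```

```text
t 11.42 pos [ 0.5367 -0.0388  0.0372] jawyaw -109.16 down [-0.004  0.001 -1.   ] F [-1.29  0.76  0.23] M [ 0.024  0.002 -0.012] w 0.0255 q [-0.28  0.26  1.94 -0.    0.95  1.62]
t [ 0.03  0.01 -0.04] a [-0.05  0.    0.01] rows>= 1.0
T_nut(from arm, cw+) 0.015  Ftan 0.22 Frad 0.75 r 26.4 ang 164.0
```

View pics/z12.png

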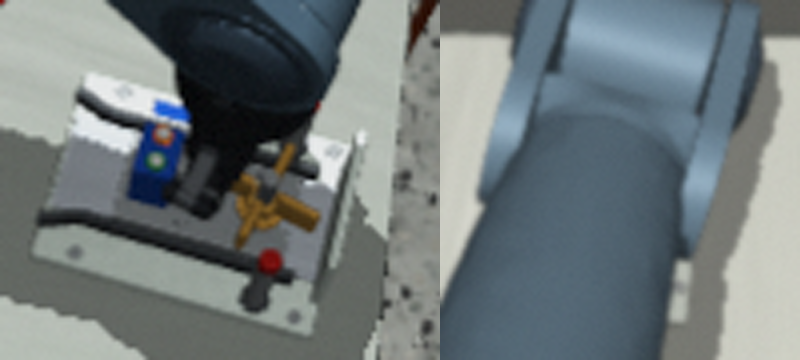

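```bash
cat > arc.py <<'E'
import sys,numpy as np
# arc.py rc tz0(mm: axis offset on +z of tool) deltas...   offsets from the present pose, rotating about the nut axis
rc,t0=float(sys.argv[1]),float(sys.argv[2])
for d in map(float,sys.argv[3:]):
    a=np.radians(d); print('d %5.1f ty %.3f tz %.3f ax %.2f'%(d,(rc-rc*np.cos(a)+t0*np.sin(a))/30,(t0-rc*np.sin(a)-t0*np.cos(a))/30,d/5))
E
python3 arc.py 26 4 7 14 21 28 35 40
```

```text
d   7.0 ty 0.023 tz -0.105 ax 1.40
d  14.0 ty 0.058 tz -0.206 ax 2.80
d  21.0 ty 0.105 tz -0.302 ax 4.20
d  28.0 ty 0.164 tz -0.391 ax 5.60
d  35.0 ty 0.233 tz -0.473 ax 7.00
d  40.0 ty 0.288 tz -0.526 ax 8.00
```

move_arm(
  rows=[
    {"tx": 0.0, "ty": 0, "tz": 0, "ax": 0, "ay": 0, "az": 0, "claw": -0.67},
    {"tx": 0, "ty": 0, "tz": -0.08, "ax": 0, "ay": 0, "az": 0, "claw": -0.67},
    {"tx": 0, "ty": 0, "tz": -0.16, "ax": 0, "ay": 0, "az": 0, "claw": -0.67},
    {"tx": 0, "ty": 0, "tz": -0.16, "ax": 0, "ay": 0, "az": 0, "claw": -0.67},
    {"tx": 0, "ty": 0, "tz": -0.16, "ax": 0, "ay": 0, "az": 0, "claw": -0.67},
  ],
)

```text
time_s: 11.93
tool_pos: [0.54, -0.0346, 0.0396]
eef_rot: [0.576, 0.41, -0.576, 0.41]
ft_force: [0.2, 0.1, -0.2]
grip_width: 0.0138
```

Run:
```python
from g import *
st();tq()
```

```text
t 11.93 pos [ 0.54   -0.0346  0.0396] jawyaw -109.14 down [ 0. -0. -1.] F [ 0.17  0.11 -0.2 ] M [ 0.058  0.006 -0.022] w 0.0138 q [-0.27  0.26  1.94 -0.    0.95  1.63]
T_nut(from arm, cw+) -0.026  Ftan -0.16 Frad 0.12 r 26.1 ang 152.8
```

move_arm(
  rows=[
    {"tx": 0, "ty": 0.023, "tz": -0.105, "ax": 1.4, "ay": 0, "az": 0, "claw": -0.67},
    {"tx": 0, "ty": 0.058, "tz": -0.206, "ax": 2.8, "ay": 0, "az": 0, "claw": -0.67},
    {"tx": 0, "ty": 0.105, "tz": -0.302, "ax": 4.2, "ay": 0, "az": 0, "claw": -0.67},
    {"tx": 0, "ty": 0.164, "tz": -0.391, "ax": 5.6, "ay": 0, "az": 0, "claw": -0.67},
    {"tx": 0, "ty": 0.164, "tz": -0.391, "ax": 5.6, "ay": 0, "az": 0, "claw": -0.67},
  ],
)

```text
time_s: 12.35
tool_pos: [0.5482, -0.0251, 0.0392]
eef_rot: [-0.658, -0.258, 0.659, -0.258]
ft_force: [-0.3, -0.7, 0.4]
grip_width: 0.0141
```

```bash
python3 look.py 13
python3 - <<'E'
from g import *
tq()
E
python3 nut.py 13
```

```text
t 12.35 pos [ 0.5482 -0.0251  0.0392] jawyaw -137.25 down [-0.  0. -1.] F [-0.25 -0.66  0.39] M [-0.003 -0.043  0.006] w 0.0141 q [-0.25  0.27  1.92 -0.    0.95  2.14]
T_nut(from arm, cw+) -0.012  Ftan 0.04 Frad 0.22 r 25.9 ang 125.0
top 13 IoU 0.00 world yaw -45.0 dock yaw -39.2 dx -3.0 dy -3.0 0
scene 13 IoU 0.44 world yaw -41.2 dock yaw -35.5 dx 2.0 dy 1.0 2403
```

View pics/z13.png

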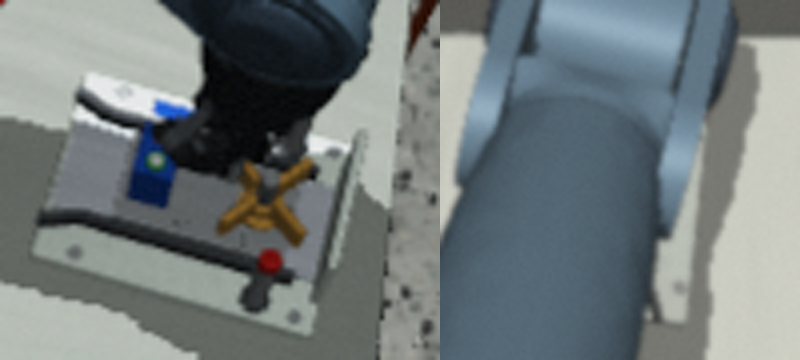

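```bash
python3 arc.py 26 4 7 12
```

```text
d   7.0 ty 0.023 tz -0.105 ax 1.40
d  12.0 ty 0.047 tz -0.177 ax 2.40
```

move_arm(
  rows=[
    {"tx": 0, "ty": 0.023, "tz": -0.105, "ax": 1.4, "ay": 0, "az": 0, "claw": -0.67},
    {"tx": 0, "ty": 0.047, "tz": -0.18, "ax": 2.4, "ay": 0, "az": 0, "claw": -0.67},
    {"tx": 0, "ty": 0.047, "tz": -0.18, "ax": 2.4, "ay": 0, "az": 0, "claw": -0.67},
    {"tx": 0, "ty": 0.047, "tz": -0.18, "ax": 2.4, "ay": 0, "az": 0, "claw": -0.67},
  ],
)

```text
time_s: 12.78
tool_pos: [0.5532, -0.0227, 0.0393]
eef_rot: [0.681, 0.189, -0.681, 0.189]
ft_force: [0.4, 0.4, -0.5]
grip_width: 0.014
```

```bash
python3 look.py 14
python3 - <<'E'
from g import *
tq()
E
python3 nut.py 14
```

```text
t 12.78 pos [ 0.5532 -0.0227  0.0393] jawyaw -148.94 down [ 0. -0. -1.] F [ 0.41  0.45 -0.47] M [ 0.001  0.03  -0.075] w 0.014 q [-0.25  0.28  1.91  0.    0.95  2.35]
T_nut(from arm, cw+) 0.032  Ftan 0.37 Frad 0.11 r 25.8 ang 112.9
top 14 IoU 0.00 world yaw -45.0 dock yaw -39.2 dx -3.0 dy -3.0 0
scene 14 IoU 0.45 world yaw 36.0 dock yaw 41.8 dx 1.0 dy -1.0 2561
```

move_arm(
  rows=[
    {"tx": 0, "ty": 0, "tz": 0.1, "ax": 0, "ay": 0, "az": 0, "claw": -0.5},
    {"tx": -0.8, "ty": 0, "tz": 0.1, "ax": 0, "ay": 0, "az": 0, "claw": -0.4},
    {"tx": -1.7, "ty": 0, "tz": 0.1, "ax": 0, "ay": 0, "az": 0, "claw": -0.4},
    {"tx": -1.9, "ty": 0, "tz": 0.1, "ax": -1.4, "ay": 0, "az": 0, "claw": -0.4},
  ],
)

```text
time_s: 13.22
tool_pos: [0.553, -0.0249, 0.1005]
eef_rot: [0.671, 0.229, -0.667, 0.232]
ft_force: [0.5, -0.4, 0.7]
grip_width: 0.0254
```

```bash
python3 look.py 15
python3 - <<'E'
from g import *
wing(216,.095)
E
python3 nut.py 15
```

```text
t 13.22 pos [ 0.553  -0.0249  0.1005] jawyaw -141.98 down [ 0.007 -0.002 -1.   ] F [ 0.45 -0.41  0.68] M [ 0.043 -0.061 -0.027] w 0.0254 q [-0.25  0.18  1.9   0.    1.06  2.23]
t [0.12 0.77 1.02] a [-1.762e+01  1.000e-02 -6.000e-02] rows>= 13.0
top 15 IoU 0.00 world yaw -45.0 dock yaw -39.2 dx -3.0 dy -3.0 0
scene 15 IoU 0.48 world yaw 35.2 dock yaw 41.0 dx 1.5 dy 0.0 2751
```

View pics/z15.png

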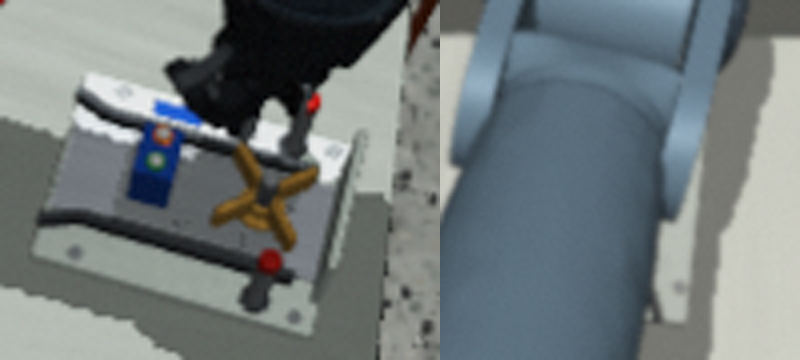

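move_arm(
  rows=[
    {"tx": 0, "ty": 0.0, "tz": 0.4, "ax": -11, "ay": 0, "az": 0, "claw": -0.4},
    {"tx": 0, "ty": -0.2, "tz": 0.8, "ax": -11, "ay": 0, "az": 0, "claw": -0.4},
    {"tx": 0, "ty": 0.0, "tz": 1.0, "ax": -11, "ay": 0, "az": 0, "claw": -0.4},
    {"tx": 0, "ty": 0.3, "tz": 1.0, "ax": -11, "ay": 0, "az": 0, "claw": -0.4},
    {"tx": 0, "ty": 0.6, "tz": 1.0, "ax": -11, "ay": 0, "az": 0, "claw": -0.4},
    {"tx": 0, "ty": 0.77, "tz": 1.02, "ax": -11, "ay": 0, "az": 0, "claw": -0.4},
    {"tx": 0, "ty": 0.77, "tz": 1.02, "ax": -11, "ay": 0, "az": 0, "claw": -0.4},
    {"tx": 0, "ty": 0.77, "tz": 1.02, "ax": -11, "ay": 0, "az": 0, "claw": -0.4},
  ],
)

```text
time_s: 13.98
tool_pos: [0.5398, -0.0614, 0.0949]
eef_rot: [0.486, 0.514, -0.487, 0.512]
ft_force: [-0.9, 0.4, -0.8]
grip_width: 0.0254
```

Run:
```python
from g import *
st();wing(215.4,.07)
```

```text
t 13.98 pos [ 0.5398 -0.0614  0.0949] jawyaw -87.02 down [-0.002  0.001 -1.   ] F [-0.87  0.4  -0.79] M [ 0.032 -0.039  0.022] w 0.0254 q [-0.32  0.17  1.92  0.    1.06  1.2 ]
t [0.83 0.08 0.01] a [-6.48 -0.02  0.02] rows>= 5.0
```

move_arm(
  rows=[
    {"tx": 0, "ty": 0.05, "tz": 0, "ax": -6.5, "ay": 0, "az": 0, "claw": -0.4},
    {"tx": 0, "ty": 0.05, "tz": 0, "ax": -6.5, "ay": 0, "az": 0, "claw": -0.4},
    {"tx": 0, "ty": 0.05, "tz": 0, "ax": -6.5, "ay": 0, "az": 0, "claw": -0.4},
    {"tx": 0, "ty": 0.05, "tz": 0, "ax": -6.5, "ay": 0, "az": 0, "claw": -0.4},
    {"tx": 0.3, "ty": 0.05, "tz": 0, "ax": -6.5, "ay": 0, "az": 0, "claw": -0.4},
    {"tx": 0.8, "ty": 0.05, "tz": 0, "ax": -6.5, "ay": 0, "az": 0, "claw": -0.4},
    {"tx": 0.8, "ty": 0.05, "tz": 0, "ax": -6.5, "ay": 0, "az": 0, "claw": -0.4},
  ],
)

```text
time_s: 14.57
tool_pos: [0.5392, -0.0603, 0.0686]
eef_rot: [0.325, 0.63, -0.326, 0.625]
ft_force: [-1.5, -0.1, -1.1]
grip_width: 0.0258
```

```bash
python3 look.py 16
python3 - <<'E'
from g import *
wing(215.4,.038)
E
```

```text
t 14.57 pos [ 0.5392 -0.0603  0.0686] jawyaw -54.79 down [-0.007  0.002 -1.   ] F [-1.51 -0.12 -1.07] M [ 0.017  0.014 -0.001] w 0.0258 q [-0.32  0.21  1.93  0.    1.01  0.64]
t [1.1  0.02 0.04] a [-0.03 -0.03  0.02] rows>= 1.0
```

View pics/z16.png

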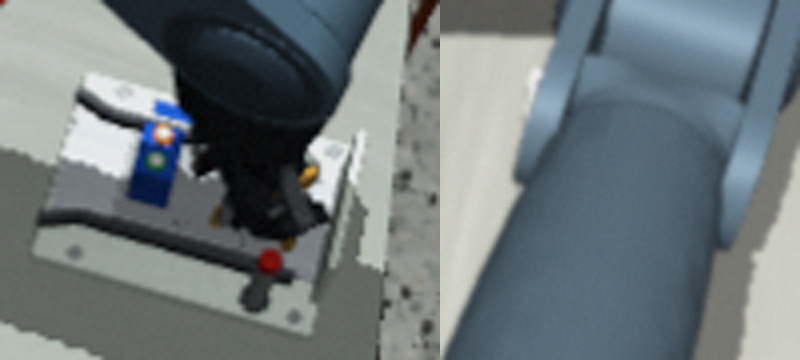

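move_arm(
  rows=[
    {"tx": 0.3, "ty": 0.02, "tz": 0.04, "ax": 0, "ay": 0, "az": 0, "claw": -0.4},
    {"tx": 0.6, "ty": 0.02, "tz": 0.04, "ax": 0, "ay": 0, "az": 0, "claw": -0.4},
    {"tx": 0.9, "ty": 0.02, "tz": 0.04, "ax": 0, "ay": 0, "az": 0, "claw": -0.4},
    {"tx": 1.0, "ty": 0.02, "tz": 0.04, "ax": 0, "ay": 0, "az": 0, "claw": -0.4},
  ],
)

```text
time_s: 15.0
tool_pos: [0.5421, -0.0614, 0.0404]
eef_rot: [0.325, 0.629, -0.325, 0.627]
ft_force: [-0.4, -0.6, 0.1]
grip_width: 0.0257
```

```bash
python3 - <<'E'
from g import *
st();tq();wing(215.4,.038)
E
python3 arc.py 26 4 7 14 21 28 35 42 49 56
```

```text
t 15.0 pos [ 0.5421 -0.0614  0.0404] jawyaw -54.68 down [-0.003  0.001 -1.   ] F [-0.43 -0.57  0.14] M [ 0.013  0.    -0.004] w 0.0257 q [-0.32  0.26  1.93 -0.    0.95  0.63]
T_nut(from arm, cw+) 0.001  Ftan 0.21 Frad -0.68 r 25.8 ang -144.7
t [ 0.08 -0.01  0.  ] a [-0.02 -0.03  0.02] rows>= 1.0
d   7.0 ty 0.023 tz -0.105 ax 1.40
d  14.0 ty 0.058 tz -0.206 ax 2.80
d  21.0 ty 0.105 tz -0.302 ax 4.20
d  28.0 ty 0.164 tz -0.391 ax 5.60
d  35.0 ty 0.233 tz -0.473 ax 7.00
d  42.0 ty 0.312 tz -0.546 ax 8.40
d  49.0 ty 0.399 tz -0.608 ax 9.80
d  56.0 ty 0.493 tz -0.660 ax 11.20
```

move_arm(
  rows=[
    {"tx": 0.03, "ty": 0, "tz": 0, "ax": 0, "ay": 0, "az": 0, "claw": -0.67},
    {"tx": 0.03, "ty": 0, "tz": -0.13, "ax": 0, "ay": 0, "az": 0, "claw": -0.67},
    {"tx": 0.03, "ty": 0.023, "tz": -0.235, "ax": 1.4, "ay": 0, "az": 0, "claw": -0.67},
    {"tx": 0.03, "ty": 0.058, "tz": -0.336, "ax": 2.8, "ay": 0, "az": 0, "claw": -0.67},
    {"tx": 0.03, "ty": 0.105, "tz": -0.432, "ax": 4.2, "ay": 0, "az": 0, "claw": -0.67},
    {"tx": 0.03, "ty": 0.164, "tz": -0.521, "ax": 5.6, "ay": 0, "az": 0, "claw": -0.67},
    {"tx": 0.03, "ty": 0.233, "tz": -0.603, "ax": 7.0, "ay": 0, "az": 0, "claw": -0.67},
    {"tx": 0.03, "ty": 0.312, "tz": -0.676, "ax": 8.4, "ay": 0, "az": 0, "claw": -0.67},
  ],
)

```text
time_s: 15.67
tool_pos: [0.5392, -0.0397, 0.0418]
eef_rot: [-0.53, -0.468, 0.53, -0.469]
ft_force: [0.6, -1.2, -0.8]
grip_width: 0.0138
```

```bash
python3 look.py 17
python3 - <<'E'
from g import *
tq()
E
python3 nut.py 17
```

```text
t 15.67 pos [ 0.5392 -0.0397  0.0418] jawyaw -97.0 down [ 0.001 -0.001 -1.   ] F [ 0.59 -1.18 -0.81] M [-0.182  0.005  0.034] w 0.0138 q [-0.28  0.25  1.94 -0.    0.95  1.41]
T_nut(from arm, cw+) -0.019  Ftan -0.91 Frad -0.10 r 24.9 ang 163.5
top 17 IoU 0.00 world yaw -45.0 dock yaw -39.2 dx -3.0 dy -3.0 0
scene 17 IoU 0.44 world yaw -6.0 dock yaw -0.2 dx 1.5 dy -2.0 2355
```

View pics/z17.png

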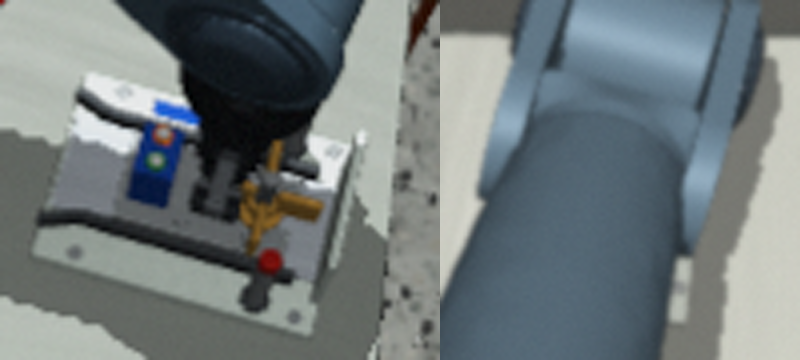

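move_arm(
  rows=[
    {"tx": 0.06, "ty": 0.023, "tz": -0.105, "ax": 1.4, "ay": 0, "az": 0, "claw": -0.67},
    {"tx": 0.06, "ty": 0.058, "tz": -0.206, "ax": 2.8, "ay": 0, "az": 0, "claw": -0.67},
    {"tx": 0.06, "ty": 0.105, "tz": -0.302, "ax": 4.2, "ay": 0, "az": 0, "claw": -0.67},
    {"tx": 0.06, "ty": 0.105, "tz": -0.302, "ax": 4.2, "ay": 0, "az": 0, "claw": -0.67},
    {"tx": 0.06, "ty": 0.105, "tz": -0.302, "ax": 4.2, "ay": 0, "az": 0, "claw": -0.67},
  ],
)

```text
time_s: 16.18
tool_pos: [0.5435, -0.0311, 0.0399]
eef_rot: [0.604, 0.367, -0.604, 0.368]
ft_force: [0.3, 0.2, 0.5]
grip_width: 0.0139
```

```bash
python3 - <<'E'
from g import *
st();tq()
E
python3 arc.py 26 4 4 8 12 16
```

```text
t 16.18 pos [ 0.5435 -0.0311  0.0399] jawyaw -117.36 down [ 0. -0. -1.] F [0.28 0.19 0.53] M [-0.01  -0.082 -0.04 ] w 0.0139 q [-0.27  0.26  1.93  0.    0.95  1.78]
T_nut(from arm, cw+) -0.048  Ftan -0.29 Frad 0.16 r 25.0 ang 142.0
d   4.0 ty 0.011 tz -0.060 ax 0.80
d   8.0 ty 0.027 tz -0.119 ax 1.60
d  12.0 ty 0.047 tz -0.177 ax 2.40
d  16.0 ty 0.070 tz -0.234 ax 3.20
```

move_arm(
  rows=[
    {"tx": 0, "ty": 0.011, "tz": -0.06, "ax": 0.8, "ay": 0, "az": 0, "claw": -0.67},
    {"tx": 0, "ty": 0.027, "tz": -0.119, "ax": 1.6, "ay": 0, "az": 0, "claw": -0.67},
    {"tx": 0, "ty": 0.047, "tz": -0.177, "ax": 2.4, "ay": 0, "az": 0, "claw": -0.67},
    {"tx": 0, "ty": 0.047, "tz": -0.177, "ax": 2.4, "ay": 0, "az": 0, "claw": -0.67},
  ],
)

```text
time_s: 16.52
tool_pos: [0.547, -0.0272, 0.0396]
eef_rot: [-0.64, -0.302, 0.64, -0.302]
ft_force: [0.6, -0.4, 0.3]
grip_width: 0.014
```

Run:
```python
from g import *
st();tq()
```

```text
t 16.52 pos [ 0.547  -0.0272  0.0396] jawyaw -129.51 down [-0. -0. -1.] F [ 0.63 -0.4   0.32] M [0.027 0.012 0.014] w 0.014 q [-0.26  0.27  1.92 -0.    0.95  2.  ]
T_nut(from arm, cw+) 0.008  Ftan -0.10 Frad 0.74 r 25.2 ang 129.9
```

move_arm(
  rows=[
    {"tx": 0, "ty": 0.011, "tz": -0.06, "ax": 0.8, "ay": 0, "az": 0, "claw": -0.67},
    {"tx": 0, "ty": 0.027, "tz": -0.119, "ax": 1.6, "ay": 0, "az": 0, "claw": -0.67},
    {"tx": 0, "ty": 0.047, "tz": -0.177, "ax": 2.4, "ay": 0, "az": 0, "claw": -0.67},
    {"tx": 0, "ty": 0.047, "tz": -0.177, "ax": 2.4, "ay": 0, "az": 0, "claw": -0.67},
  ],
)

```text
time_s: 16.85
tool_pos: [0.5514, -0.024, 0.0395]
eef_rot: [-0.667, -0.233, 0.668, -0.233]
ft_force: [0.2, -0.6, -0.4]
grip_width: 0.0142
```

```bash
python3 look.py 18
python3 - <<'E'
from g import *
tq()
E
python3 nut.py 18
```

```text
t 16.85 pos [ 0.5514 -0.024   0.0395] jawyaw -141.48 down [-0.  0. -1.] F [ 0.21 -0.56 -0.41] M [0.023 0.081 0.017] w 0.0142 q [-0.25  0.28  1.91  0.    0.95  2.22]
T_nut(from arm, cw+) -0.029  Ftan -0.10 Frad -0.01 r 25.4 ang 117.5
top 18 IoU 0.00 world yaw -45.0 dock yaw -39.2 dx -3.0 dy -3.0 0
scene 18 IoU 0.44 world yaw 41.2 dock yaw 47.0 dx 1.0 dy -2.5 2475
```

move_arm(
  rows=[
    {"tx": 0, "ty": 0.011, "tz": -0.06, "ax": 0.8, "ay": 0, "az": 0, "claw": -0.67},
    {"tx": 0, "ty": 0.027, "tz": -0.119, "ax": 1.6, "ay": 0, "az": 0, "claw": -0.67},
    {"tx": 0, "ty": 0.027, "tz": -0.119, "ax": 1.6, "ay": 0, "az": 0, "claw": -0.67},
  ],
)

```text
time_s: 17.2
tool_pos: [0.5548, -0.0224, 0.0396]
eef_rot: [-0.682, -0.186, 0.682, -0.186]
ft_force: [-0.5, 0.4, -0.5]
grip_width: 0.0141
```

```bash
python3 look.py 19
python3 - <<'E'
from g import *
tq()
E
python3 nut.py 19
```

```text
t 17.2 pos [ 0.5548 -0.0224  0.0396] jawyaw -149.55 down [-0.  0. -1.] F [-0.45  0.39 -0.54] M [-0.009  0.059 -0.013] w 0.0141 q [-0.24  0.28  1.9   0.    0.95  2.37]
T_nut(from arm, cw+) 0.009  Ftan 0.94 Frad 0.08 r 25.5 ang 109.1
top 19 IoU 0.00 world yaw -45.0 dock yaw -39.2 dx -3.0 dy -3.0 0
scene 19 IoU 0.45 world yaw 30.8 dock yaw 36.5 dx 0.5 dy 1.0 2592
```

move_arm(
  rows=[
    {"tx": 0, "ty": 0, "tz": 0.1, "ax": 0, "ay": 0, "az": 0, "claw": -0.5},
    {"tx": -0.8, "ty": 0, "tz": 0.1, "ax": 0, "ay": 0, "az": 0, "claw": -0.4},
    {"tx": -1.7, "ty": 0, "tz": 0.1, "ax": 0, "ay": 0, "az": 0, "claw": -0.4},
    {"tx": -1.9, "ty": 0, "tz": 0.1, "ax": -1.4, "ay": 0, "az": 0, "claw": -0.4},
  ],
)

```text
time_s: 17.63
tool_pos: [0.5547, -0.0246, 0.1008]
eef_rot: [0.672, 0.226, -0.667, 0.229]
ft_force: [1.1, -0.7, 0.7]
grip_width: 0.0254
```

```bash
python3 look.py 20
python3 - <<'E'
from g import *
wing(213,.095)
E
python3 nut.py 20
```

```text
t 17.63 pos [ 0.5547 -0.0246  0.1008] jawyaw -142.44 down [ 0.007 -0.002 -1.   ] F [ 1.1  -0.73  0.75] M [ 0.012 -0.01   0.036] w 0.0254 q [-0.25  0.18  1.89  0.    1.06  2.24]
t [0.13 0.71 1.06] a [-17.12   0.    -0.06] rows>= 12.0
top 20 IoU 0.00 world yaw -45.0 dock yaw -39.2 dx -3.0 dy -3.0 0
scene 20 IoU 0.49 world yaw 30.8 dock yaw 36.5 dx 0.5 dy 1.0 2775
```

View pics/z20.png

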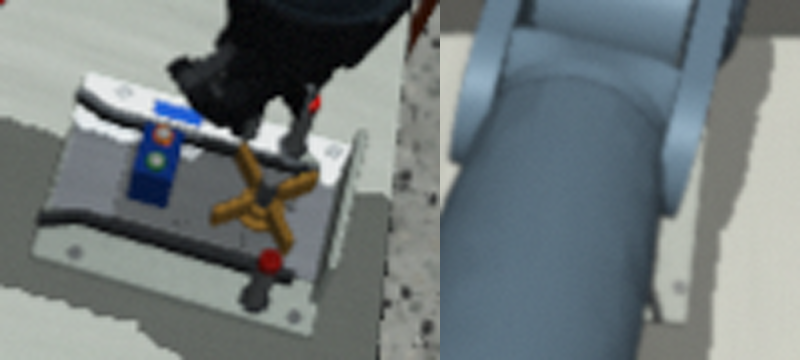

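move_arm(
  rows=[
    {"tx": 0, "ty": 0.0, "tz": 0.4, "ax": -11, "ay": 0, "az": 0, "claw": -0.4},
    {"tx": 0, "ty": -0.2, "tz": 0.8, "ax": -11, "ay": 0, "az": 0, "claw": -0.4},
    {"tx": 0, "ty": 0.0, "tz": 1.0, "ax": -11, "ay": 0, "az": 0, "claw": -0.4},
    {"tx": 0, "ty": 0.3, "tz": 1.0, "ax": -11, "ay": 0, "az": 0, "claw": -0.4},
    {"tx": 0, "ty": 0.6, "tz": 1.0, "ax": -11, "ay": 0, "az": 0, "claw": -0.4},
    {"tx": 0, "ty": 0.72, "tz": 1.05, "ax": -11, "ay": 0, "az": 0, "claw": -0.4},
    {"tx": 0, "ty": 0.72, "tz": 1.05, "ax": -11, "ay": 0, "az": 0, "claw": -0.4},
    {"tx": 0, "ty": 0.72, "tz": 1.05, "ax": -11, "ay": 0, "az": 0, "claw": -0.4},
  ],
)

```text
time_s: 18.4
tool_pos: [0.5394, -0.0602, 0.0952]
eef_rot: [0.489, 0.512, -0.489, 0.51]
ft_force: [0.6, -0.6, 0.2]
grip_width: 0.0255
```

Run:
```python
from g import *
st();wing(213.5,.07)
```

```text
t 18.4 pos [ 0.5394 -0.0602  0.0952] jawyaw -87.49 down [-0.002  0.001 -1.   ] F [ 0.62 -0.63  0.17] M [ 0.01  -0.03   0.022] w 0.0255 q [-0.32  0.17  1.92  0.    1.06  1.21]
t [0.84 0.07 0.02] a [-6.2  -0.02  0.02] rows>= 5.0
```

move_arm(
  rows=[
    {"tx": 0, "ty": 0.05, "tz": 0.02, "ax": -6.2, "ay": 0, "az": 0, "claw": -0.4},
    {"tx": 0, "ty": 0.05, "tz": 0.02, "ax": -6.2, "ay": 0, "az": 0, "claw": -0.4},
    {"tx": 0, "ty": 0.05, "tz": 0.02, "ax": -6.2, "ay": 0, "az": 0, "claw": -0.4},
    {"tx": 0, "ty": 0.05, "tz": 0.02, "ax": -6.2, "ay": 0, "az": 0, "claw": -0.4},
    {"tx": 0.3, "ty": 0.05, "tz": 0.02, "ax": -6.2, "ay": 0, "az": 0, "claw": -0.4},
    {"tx": 0.8, "ty": 0.05, "tz": 0.02, "ax": -6.2, "ay": 0, "az": 0, "claw": -0.4},
    {"tx": 0.8, "ty": 0.05, "tz": 0.02, "ax": -6.2, "ay": 0, "az": 0, "claw": -0.4},
  ],
)

```text
time_s: 18.98
tool_pos: [0.539, -0.0599, 0.0689]
eef_rot: [0.336, 0.624, -0.337, 0.62]
ft_force: [0.1, 0.4, -1.6]
grip_width: 0.0256
```

Run:
```python
from g import *
st();wing(213.5,.038)
```

```text
t 18.98 pos [ 0.539  -0.0599  0.0689] jawyaw -56.76 down [-0.006  0.002 -1.   ] F [ 0.06  0.41 -1.6 ] M [ 0.05  -0.005  0.003] w 0.0256 q [-0.32  0.21  1.93  0.    1.01  0.67]
t [1.03 0.06 0.08] a [-0.05 -0.06  0.05] rows>= 1.0
```

move_arm(
  rows=[
    {"tx": 0.3, "ty": 0.03, "tz": 0.06, "ax": 0, "ay": 0, "az": 0, "claw": -0.4},
    {"tx": 0.6, "ty": 0.03, "tz": 0.06, "ax": 0, "ay": 0, "az": 0, "claw": -0.4},
    {"tx": 0.9, "ty": 0.03, "tz": 0.06, "ax": 0, "ay": 0, "az": 0, "claw": -0.4},
    {"tx": 1.03, "ty": 0.03, "tz": 0.06, "ax": 0, "ay": 0, "az": 0, "claw": -0.4},
    {"tx": 1.03, "ty": 0.03, "tz": 0.06, "ax": 0, "ay": 0, "az": 0, "claw": -0.4},
  ],
)

```text
time_s: 19.4
tool_pos: [0.5426, -0.0614, 0.0402]
eef_rot: [0.336, 0.623, -0.336, 0.621]
ft_force: [-0.5, 0.8, -0.2]
grip_width: 0.0256
```

Run:
```python
from g import *
st();tq();wing(213.5,.038)
```

```text
t 19.4 pos [ 0.5426 -0.0614  0.0402] jawyaw -56.68 down [-0.003  0.001 -1.   ] F [-0.49  0.84 -0.24] M [ 0.001 -0.037  0.034] w 0.0256 q [-0.32  0.27  1.92 -0.    0.95  0.67]
T_nut(from arm, cw+) 0.009  Ftan -0.97 Frad 0.05 r 25.4 ang -144.2
t [ 0.07 -0.02 -0.03] a [-0.04 -0.02  0.02] rows>= 1.0
```

Straddled again. I'll close around it and shift to contact, then take slow 4° steps.

move_arm(
  rows=[
    {"tx": 0.04, "ty": 0, "tz": 0, "ax": 0, "ay": 0, "az": 0, "claw": -0.67},
    {"tx": 0.04, "ty": 0, "tz": -0.08, "ax": 0, "ay": 0, "az": 0, "claw": -0.67},
    {"tx": 0.04, "ty": 0, "tz": -0.15, "ax": 0, "ay": 0, "az": 0, "claw": -0.67},
    {"tx": 0.04, "ty": 0.011, "tz": -0.21, "ax": 0.8, "ay": 0, "az": 0, "claw": -0.67},
    {"tx": 0.04, "ty": 0.027, "tz": -0.27, "ax": 1.6, "ay": 0, "az": 0, "claw": -0.67},
    {"tx": 0.04, "ty": 0.027, "tz": -0.27, "ax": 1.6, "ay": 0, "az": 0, "claw": -0.67},
    {"tx": 0.04, "ty": 0.027, "tz": -0.27, "ax": 1.6, "ay": 0, "az": 0, "claw": -0.67},
  ],
)

```text
time_s: 19.98
tool_pos: [0.54, -0.0543, 0.0409]
eef_rot: [0.378, 0.598, -0.378, 0.598]
ft_force: [-0.2, 0.4, 0.6]
grip_width: 0.014
```

Run:
```python
from g import *
st();tq()
```

```text
t 19.98 pos [ 0.54   -0.0543  0.0409] jawyaw -64.56 down [ 0.001 -0.    -1.   ] F [-0.21  0.44  0.65] M [-0.021 -0.027 -0.03 ] w 0.014 q [-0.31  0.26  1.93  0.    0.95  0.82]
T_nut(from arm, cw+) -0.042  Ftan -0.49 Frad 0.00 r 24.5 ang -161.3
```

move_arm(
  rows=[
    {"tx": 0, "ty": 0.005, "tz": -0.03, "ax": 0.4, "ay": 0, "az": 0, "claw": -0.67},
    {"tx": 0, "ty": 0.011, "tz": -0.06, "ax": 0.8, "ay": 0, "az": 0, "claw": -0.67},
    {"tx": 0, "ty": 0.011, "tz": -0.06, "ax": 0.8, "ay": 0, "az": 0, "claw": -0.67},
  ],
)

```text
time_s: 20.23
tool_pos: [0.5396, -0.0528, 0.0408]
eef_rot: [0.399, 0.584, -0.398, 0.584]
ft_force: [0.4, -0.8, -0.5]
grip_width: 0.0138
```

```bash
cat > q.py <<'E'
from g import *
st();tq()
E
python3 q.py
```

```text
t 20.23 pos [ 0.5396 -0.0528  0.0408] jawyaw -68.61 down [ 0.001 -0.    -1.   ] F [ 0.39 -0.79 -0.51] M [-0.045 -0.01   0.003] w 0.0138 q [-0.31  0.26  1.94 -0.    0.95  0.89]
T_nut(from arm, cw+) 0.024  Ftan 0.88 Frad 0.08 r 24.5 ang -165.1
```

move_arm(
  rows=[
    {"tx": 0, "ty": 0.005, "tz": -0.03, "ax": 0.4, "ay": 0, "az": 0, "claw": -0.67},
    {"tx": 0, "ty": 0.011, "tz": -0.06, "ax": 0.8, "ay": 0, "az": 0, "claw": -0.67},
    {"tx": 0, "ty": 0.011, "tz": -0.06, "ax": 0.8, "ay": 0, "az": 0, "claw": -0.67},
  ],
)

```text
time_s: 20.48
tool_pos: [0.5392, -0.0511, 0.0407]
eef_rot: [0.419, 0.57, -0.419, 0.57]
ft_force: [-0.7, -1.0, 0.6]
grip_width: 0.0142
```

```bash
python3 q.py
```

```text
t 20.48 pos [ 0.5392 -0.0511  0.0407] jawyaw -72.59 down [ 0. -0. -1.] F [-0.67 -1.01  0.65] M [-0.18   0.014  0.017] w 0.0142 q [-0.3   0.25  1.94 -0.    0.95  0.96]
T_nut(from arm, cw+) 0.038  Ftan 0.76 Frad -0.95 r 24.4 ang -169.2
```

move_arm(
  rows=[
    {"tx": 0, "ty": 0.005, "tz": -0.03, "ax": 0.4, "ay": 0, "az": 0, "claw": -0.67},
    {"tx": 0, "ty": 0.011, "tz": -0.06, "ax": 0.8, "ay": 0, "az": 0, "claw": -0.67},
    {"tx": 0, "ty": 0.011, "tz": -0.06, "ax": 0.8, "ay": 0, "az": 0, "claw": -0.67},
  ],
)

```text
time_s: 20.73
tool_pos: [0.539, -0.0494, 0.0407]
eef_rot: [0.438, 0.555, -0.438, 0.555]
ft_force: [-0.2, -0.5, 0.4]
grip_width: 0.0139
```

```bash
python3 q.py
```

```text
t 20.73 pos [ 0.539  -0.0494  0.0407] jawyaw -76.57 down [ 0.    -0.001 -1.   ] F [-0.25 -0.54  0.42] M [-0.265  0.051 -0.02 ] w 0.0139 q [-0.3   0.25  1.94 -0.    0.95  1.04]
T_nut(from arm, cw+) -0.008  Ftan 0.47 Frad -0.37 r 24.4 ang -173.3
```

move_arm(
  rows=[
    {"tx": 0, "ty": 0.005, "tz": -0.03, "ax": 0.4, "ay": 0, "az": 0, "claw": -0.67},
    {"tx": 0, "ty": 0.011, "tz": -0.06, "ax": 0.8, "ay": 0, "az": 0, "claw": -0.67},
    {"tx": 0, "ty": 0.011, "tz": -0.06, "ax": 0.8, "ay": 0, "az": 0, "claw": -0.67},
  ],
)

```text
time_s: 20.98
tool_pos: [0.5389, -0.0476, 0.0407]
eef_rot: [0.457, 0.539, -0.457, 0.54]
ft_force: [-1.0, -2.1, 0.6]
grip_width: 0.0138
```

```bash
python3 q.py
```

```text
t 20.98 pos [ 0.5389 -0.0476  0.0407] jawyaw -80.56 down [ 0.    -0.001 -1.   ] F [-1.03 -2.05  0.63] M [-0.433  0.04   0.043] w 0.0138 q [-0.3   0.25  1.94 -0.    0.95  1.11]
T_nut(from arm, cw+) 0.092  Ftan 1.86 Frad -1.35 r 24.3 ang -177.3
```

move_arm(
  rows=[
    {"tx": 0, "ty": 0.005, "tz": -0.03, "ax": 0.4, "ay": 0, "az": 0, "claw": -0.67},
    {"tx": 0, "ty": 0.005, "tz": -0.03, "ax": 0.4, "ay": 0, "az": 0, "claw": -0.67},
    {"tx": 0, "ty": 0.005, "tz": -0.03, "ax": 0.4, "ay": 0, "az": 0, "claw": -0.67},
  ],
)

```text
time_s: 21.23
tool_pos: [0.5388, -0.0467, 0.0407]
eef_rot: [0.466, 0.531, -0.466, 0.532]
ft_force: [-0.5, -2.8, 1.8]
grip_width: 0.014
```

```bash
python3 look.py 21; python3 q.py; python3 nut.py 21
```

```text
t 21.23 pos [ 0.5388 -0.0467  0.0407] jawyaw -82.53 down [ 0.    -0.001 -1.   ] F [-0.54 -2.82  1.81] M [-0.522  0.083 -0.039] w 0.014 q [-0.3   0.25  1.94 -0.    0.95  1.14]
t 21.33 pos [ 0.5389 -0.0467  0.0407] jawyaw -82.57 down [ 0.    -0.001 -1.   ] F [-0.5  -3.39  2.03] M [-0.576  0.098  0.004] w 0.0142 q [-0.3   0.25  1.94 -0.    0.95  1.15]
T_nut(from arm, cw+) 0.086  Ftan 3.30 Frad -0.93 r 24.3 ang -179.5
top 21 IoU 0.00 world yaw -45.0 dock yaw -39.2 dx -3.0 dy -3.0 0
scene 21 IoU 0.23 world yaw 1.5 dock yaw 7.3 dx 4.0 dy 0.0 1309
```

View pics/z21.png

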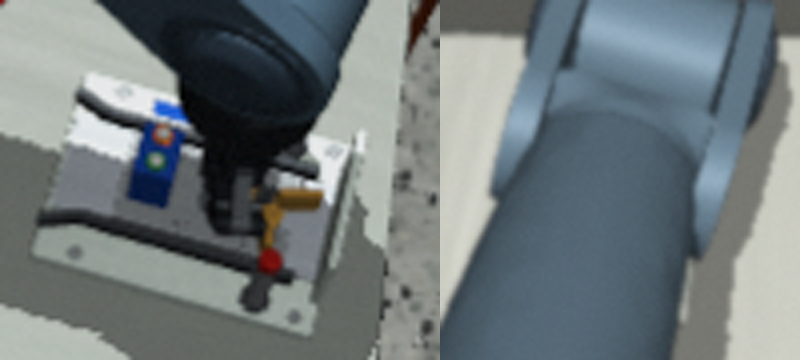

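```bash
cat > q.py <<'E'
from g import *
st()
L=[]
for i in range(4):
    s=arm.sense(); m=R.from_quat(s['eef_rot']).as_matrix(); F,M=s['ft_force'],s['torque']; r=s['tool_pos'][:2]-N
    L.append([F@m[:,2],F@m[:,1],F[2],M@m[:,1],M@m[:,2],M[2],M[2]+r[0]*F[1]-r[1]*F[0]])
    if i<3: arm.camera('scene')
L=np.array(L); print('Ftan Frad Fz | My_tool Mz_tool Mvert | Tnut'); print(L.mean(0).round(3), 'sd',L.std(0).round(3))
E
python3 q.py
```

```text
t 21.33 pos [ 0.5389 -0.0467  0.0407] jawyaw -82.57 down [ 0.    -0.001 -1.   ] F [-0.5  -3.39  2.03] M [-0.576  0.098  0.004] w 0.0142 q [-0.3   0.25  1.94 -0.    0.95  1.15]
Ftan Frad Fz | My_tool Mz_tool Mvert | Tnut
[ 3.236 -0.76   1.828 -0.578 -0.162  0.021  0.101] sd [0.409 0.373 0.314 0.012 0.028 0.024 0.015]
```

move_arm(
  rows=[
    {"tx": 0, "ty": 0.005, "tz": -0.03, "ax": 0.4, "ay": 0, "az": 0, "claw": -0.67},
    {"tx": 0, "ty": 0.005, "tz": -0.03, "ax": 0.4, "ay": 0, "az": 0, "claw": -0.67},
  ],
)

```text
time_s: 21.65
tool_pos: [0.5388, -0.0456, 0.0407]
eef_rot: [0.476, 0.523, -0.476, 0.523]
ft_force: [-1.1, -3.7, 2.7]
grip_width: 0.0142
```

```bash
python3 q.py
```

```text
t 21.65 pos [ 0.5388 -0.0456  0.0407] jawyaw -84.66 down [ 0. -0. -1.] F [-1.07 -3.68  2.67] M [-0.566  0.103 -0.023] w 0.0142 q [-0.29  0.25  1.94 -0.    0.95  1.18]
Ftan Frad Fz | My_tool Mz_tool Mvert | Tnut
[ 3.367 -1.153  2.778 -0.609 -0.191  0.005  0.09 ] sd [0.256 0.354 0.544 0.034 0.044 0.017 0.014]
```

move_arm(
  rows=[
    {"tx": -0.04, "ty": 0.005, "tz": -0.03, "ax": 0.4, "ay": 0, "az": 0, "claw": -0.67},
    {"tx": -0.04, "ty": 0.005, "tz": -0.03, "ax": 0.4, "ay": 0, "az": 0, "claw": -0.67},
  ],
)

```text
time_s: 21.97
tool_pos: [0.5386, -0.0443, 0.0414]
eef_rot: [0.485, 0.514, -0.485, 0.514]
ft_force: [0.2, -3.2, -0.5]
grip_width: 0.014
```

```bash
python3 q.py
```

```text
t 21.97 pos [ 0.5386 -0.0443  0.0414] jawyaw -86.67 down [-0.  0. -1.] F [ 0.16 -3.18 -0.48] M [-0.519 -0.057 -0.014] w 0.014 q [-0.29  0.25  1.94  0.    0.95  1.22]
Ftan Frad Fz | My_tool Mz_tool Mvert | Tnut
[ 3.185  0.432 -0.919 -0.459  0.049  0.006  0.083] sd [0.128 0.273 0.256 0.044 0.015 0.027 0.029]
```

move_arm(
  rows=[
    {"tx": 0.01, "ty": 0.005, "tz": -0.03, "ax": 0.4, "ay": 0, "az": 0, "claw": -0.67},
    {"tx": 0.01, "ty": 0.008, "tz": -0.045, "ax": 0.6, "ay": 0, "az": 0, "claw": -0.67},
  ],
)

```text
time_s: 22.28
tool_pos: [0.5388, -0.0434, 0.0414]
eef_rot: [0.498, 0.501, -0.499, 0.501]
ft_force: [-0.7, -4.5, -0.6]
grip_width: 0.0142
```

```bash
python3 q.py
```

```text
t 22.28 pos [ 0.5388 -0.0434  0.0414] jawyaw -89.69 down [-0. -0. -1.] F [-0.69 -4.47 -0.62] M [-0.756  0.125  0.031] w 0.0142 q [-0.29  0.25  1.94 -0.    0.95  1.28]
Ftan Frad Fz | My_tool Mz_tool Mvert | Tnut
[ 4.063 -0.496  0.37  -0.705 -0.12   0.013  0.113] sd [0.376 0.235 0.759 0.031 0.006 0.016 0.019]
```

move_arm(
  rows=[
    {"tx": 0, "ty": 0.005, "tz": -0.03, "ax": 0.4, "ay": 0, "az": 0, "claw": -0.67},
    {"tx": 0, "ty": 0.005, "tz": -0.03, "ax": 0.4, "ay": 0, "az": 0, "claw": -0.67},
  ],
)

```text
time_s: 22.6
tool_pos: [0.539, -0.0423, 0.0413]
eef_rot: [-0.507, -0.493, 0.507, -0.493]
ft_force: [-1.5, -4.1, 0.8]
grip_width: 0.0136
```

```bash
python3 q.py
```

```text
t 22.6 pos [ 0.539  -0.0423  0.0413] jawyaw -91.65 down [-0. -0. -1.] F [-1.46 -4.14  0.8 ] M [-0.753  0.156  0.034] w 0.0136 q [-0.29  0.25  1.94 -0.    0.95  1.31]
Ftan Frad Fz | My_tool Mz_tool Mvert | Tnut
[ 4.3   -1.088  0.56  -0.749 -0.122  0.03   0.139] sd [0.236 0.237 0.504 0.007 0.014 0.028 0.024]
```

move_arm(
  rows=[
    {"tx": 0, "ty": 0.008, "tz": -0.045, "ax": 0.6, "ay": 0, "az": 0, "claw": -0.67},
    {"tx": 0, "ty": 0.008, "tz": -0.045, "ax": 0.6, "ay": 0, "az": 0, "claw": -0.67},
  ],
)

```text
time_s: 22.92
tool_pos: [0.5392, -0.0409, 0.0413]
eef_rot: [-0.52, -0.479, 0.52, -0.479]
ft_force: [-1.4, -5.2, 0.9]
grip_width: 0.0142
```

```bash
python3 q.py; python3 look.py 22; python3 nut.py 22 .0225
```

```text
t 22.92 pos [ 0.5392 -0.0409  0.0413] jawyaw -94.67 down [-0.001 -0.    -1.   ] F [-1.39 -5.21  0.9 ] M [-0.74   0.252  0.045] w 0.0142 q [-0.29  0.25  1.94 -0.    0.95  1.37]
Ftan Frad Fz | My_tool Mz_tool Mvert | Tnut
[ 4.583 -0.994  0.47  -0.766 -0.186  0.011  0.126] sd [0.874 0.378 0.322 0.008 0.009 0.024 0.042]
t 23.07 pos [ 0.5392 -0.041   0.0413] jawyaw -94.58 down [-0.  0. -1.] F [-0.86 -5.5   0.1 ] M [-0.762  0.242  0.012] w 0.014 q [-0.29  0.25  1.94 -0.    0.95  1.37]
top 22 IoU 0.00 world yaw -45.0 dock yaw -39.2 dx -3.0 dy -3.0 0
scene 22 IoU 0.41 world yaw -3.8 dock yaw 2.0 dx 2.5 dy 1.0 2203
```

View pics/z22.png

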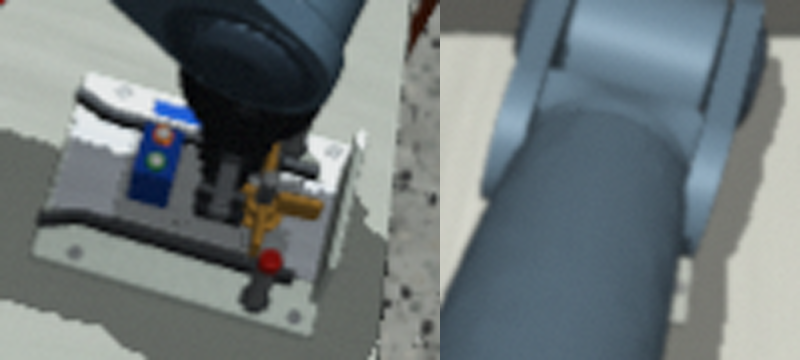

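move_arm(
  rows=[
    {"tx": 0, "ty": 0.005, "tz": -0.03, "ax": 0.4, "ay": 0, "az": 0, "claw": -0.67},
    {"tx": 0, "ty": 0.005, "tz": -0.03, "ax": 0.4, "ay": 0, "az": 0, "claw": -0.67},
  ],
)

```text
time_s: 23.33
tool_pos: [0.5394, -0.0401, 0.0413]
eef_rot: [-0.528, -0.47, 0.528, -0.47]
ft_force: [-2.8, -4.6, 0.3]
grip_width: 0.0143
```

```bash
python3 q.py
```

```text
t 23.33 pos [ 0.5394 -0.0401  0.0413] jawyaw -96.68 down [-0.001 -0.    -1.   ] F [-2.84 -4.55  0.29] M [-0.841  0.306  0.041] w 0.0143 q [-0.28  0.25  1.94 -0.    0.95  1.4 ]
Ftan Frad Fz | My_tool Mz_tool Mvert | Tnut
[ 5.15  -1.169  0.86  -0.847 -0.218  0.03   0.159] sd [0.602 0.811 0.432 0.029 0.037 0.012 0.023]
```

move_arm(
  rows=[
    {"tx": 0, "ty": 0.005, "tz": -0.03, "ax": 0.4, "ay": 0, "az": 0, "claw": -0.67},
    {"tx": 0, "ty": 0.005, "tz": -0.03, "ax": 0.4, "ay": 0, "az": 0, "claw": -0.67},
  ],
)

```text
time_s: 23.65
tool_pos: [0.5397, -0.0393, 0.0413]
eef_rot: [-0.536, -0.461, 0.537, -0.461]
ft_force: [-1.7, -5.7, 1.1]
grip_width: 0.0142
```

```bash
python3 q.py
```

```text
t 23.65 pos [ 0.5397 -0.0393  0.0413] jawyaw -98.68 down [-0.001 -0.    -1.   ] F [-1.69 -5.67  1.07] M [-0.857  0.318 -0.019] w 0.0142 q [-0.28  0.25  1.94 -0.    0.95  1.44]
Ftan Frad Fz | My_tool Mz_tool Mvert | Tnut
[ 5.213 -1.265  0.767 -0.903 -0.204  0.027  0.158] sd [0.422 0.794 0.207 0.008 0.023 0.03  0.021]
```

move_arm(
  rows=[
    {"tx": 0, "ty": 0.008, "tz": -0.045, "ax": 0.6, "ay": 0, "az": 0, "claw": -0.67},
    {"tx": 0, "ty": 0.008, "tz": -0.045, "ax": 0.6, "ay": 0, "az": 0, "claw": -0.67},
  ],
)

```text
time_s: 23.97
tool_pos: [0.54, -0.038, 0.0413]
eef_rot: [-0.548, -0.446, 0.549, -0.446]
ft_force: [-2.3, -5.7, 0.4]
grip_width: 0.0138
```

```bash
python3 q.py
```

```text
t 23.97 pos [ 0.54   -0.038   0.0413] jawyaw -101.71 down [-0.001 -0.    -1.   ] F [-2.34 -5.67  0.45] M [-0.873  0.347 -0.031] w 0.0138 q [-0.28  0.25  1.94 -0.    0.95  1.5 ]
Ftan Frad Fz | My_tool Mz_tool Mvert | Tnut
[ 5.406 -0.906  0.983 -0.929 -0.175  0.009  0.144] sd [0.74  0.521 0.579 0.009 0.013 0.038 0.045]
```

move_arm(
  rows=[
    {"tx": 0, "ty": 0.008, "tz": -0.045, "ax": 0.6, "ay": 0, "az": 0, "claw": -0.67},
    {"tx": 0, "ty": 0.008, "tz": -0.045, "ax": 0.6, "ay": 0, "az": 0, "claw": -0.67},
  ],
)

```text
time_s: 24.28
tool_pos: [0.5405, -0.0368, 0.0413]
eef_rot: [-0.56, -0.432, 0.56, -0.432]
ft_force: [-1.7, -5.3, 1.4]
grip_width: 0.0145
```

```bash
python3 q.py;  python3 look.py 23; python3 nut.py 23 .0225
```

```text
t 24.28 pos [ 0.5405 -0.0368  0.0413] jawyaw -104.7 down [-0.001 -0.001 -1.   ] F [-1.73 -5.35  1.43] M [-0.953  0.389  0.034] w 0.0145 q [-0.28  0.25  1.94 -0.    0.95  1.55]
Ftan Frad Fz | My_tool Mz_tool Mvert | Tnut
[ 6.112e+00 -1.014e+00  1.286e+00 -1.025e+00 -1.570e-01  5.000e-03
  1.580e-01] sd [0.524 0.431 0.386 0.011 0.025 0.024 0.025]
t 24.43 pos [ 0.5405 -0.0368  0.0413] jawyaw -104.62 down [-0.001 -0.    -1.   ] F [-2.73 -6.51  0.78] M [-0.961  0.441  0.009] w 0.0139 q [-0.28  0.25  1.94 -0.    0.95  1.55]
top 23 IoU 0.00 world yaw -45.0 dock yaw -39.2 dx -3.0 dy -3.0 0
scene 23 IoU 0.48 world yaw -12.0 dock yaw -6.2 dx 2.0 dy 1.5 2475
```

View pics/z23.png

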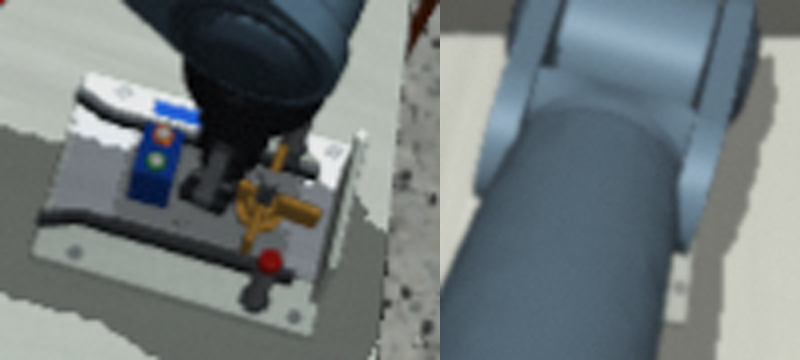

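move_arm(
  rows=[
    {"tx": 0, "ty": 0.008, "tz": -0.045, "ax": 0.6, "ay": 0, "az": 0, "claw": -0.67},
    {"tx": 0, "ty": 0.008, "tz": -0.045, "ax": 0.6, "ay": 0, "az": 0, "claw": -0.67},
  ],
)

```text
time_s: 24.7
tool_pos: [0.541, -0.0357, 0.0413]
eef_rot: [-0.571, -0.417, 0.571, -0.417]
ft_force: [-2.3, -5.4, 0.5]
grip_width: 0.014
```

```bash
python3 q.py
```

```text
t 24.7 pos [ 0.541  -0.0357  0.0413] jawyaw -107.7 down [-0.001 -0.001 -1.   ] F [-2.32 -5.43  0.54] M [-1.007  0.489  0.01 ] w 0.014 q [-0.27  0.26  1.94 -0.    0.95  1.61]
Ftan Frad Fz | My_tool Mz_tool Mvert | Tnut
[ 6.418 -0.759  1.047 -1.119 -0.148  0.016  0.175] sd [0.619 0.485 0.307 0.012 0.009 0.037 0.028]
```

move_arm(
  rows=[
    {"tx": 0, "ty": 0.008, "tz": -0.045, "ax": 0.6, "ay": 0, "az": 0, "claw": -0.67},
    {"tx": 0, "ty": 0.008, "tz": -0.045, "ax": 0.6, "ay": 0, "az": 0, "claw": -0.67},
  ],
)

```text
time_s: 25.02
tool_pos: [0.5416, -0.0345, 0.0413]
eef_rot: [-0.581, -0.402, 0.582, -0.402]
ft_force: [-3.1, -6.8, 2.2]
grip_width: 0.0141
```

```bash
python3 q.py
```

```text
t 25.02 pos [ 0.5416 -0.0345  0.0413] jawyaw -110.7 down [-0.001 -0.001 -1.   ] F [-3.11 -6.85  2.21] M [-1.042  0.589  0.027] w 0.0141 q [-0.27  0.26  1.93 -0.    0.95  1.66]
Ftan Frad Fz | My_tool Mz_tool Mvert | Tnut
[ 6.8   -0.795  1.436 -1.172 -0.126  0.039  0.209] sd [0.48  0.354 0.668 0.016 0.037 0.024 0.028]
```

move_arm(
  rows=[
    {"tx": 0, "ty": 0.008, "tz": -0.045, "ax": 0.6, "ay": 0, "az": 0, "claw": -0.67},
    {"tx": 0, "ty": 0.008, "tz": -0.045, "ax": 0.6, "ay": 0, "az": 0, "claw": -0.67},
  ],
)

```text
time_s: 25.33
tool_pos: [0.5422, -0.0334, 0.0413]
eef_rot: [-0.591, -0.387, 0.593, -0.387]
ft_force: [-2.8, -6.0, 2.0]
grip_width: 0.0141
```

```bash
python3 q.py; python3 q.py
```

```text
t 25.33 pos [ 0.5422 -0.0334  0.0413] jawyaw -113.69 down [-0.002 -0.001 -1.   ] F [-2.83 -6.05  1.99] M [-1.117  0.557  0.045] w 0.0141 q [-0.27  0.26  1.93 -0.    0.95  1.72]
Ftan Frad Fz | My_tool Mz_tool Mvert | Tnut
[ 7.076 -0.361  1.819 -1.23  -0.06   0.027  0.202] sd [0.753 0.353 0.329 0.011 0.011 0.03  0.031]
t 25.48 pos [ 0.5421 -0.0334  0.0413] jawyaw -113.61 down [-0.002 -0.001 -1.   ] F [-3.   -7.14  1.31] M [-1.101  0.546 -0.023] w 0.0143 q [-0.27  0.26  1.93 -0.    0.95  1.71]
Ftan Frad Fz | My_tool Mz_tool Mvert | Tnut
[ 6.908 -0.51   1.345 -1.219 -0.063  0.017  0.188] sd [0.992 0.38  0.109 0.024 0.025 0.032 0.021]
```

move_arm(
  rows=[
    {"tx": 0, "ty": 0.008, "tz": -0.045, "ax": 0.6, "ay": 0, "az": 0, "claw": -0.67},
    {"tx": 0, "ty": 0.012, "tz": -0.06, "ax": 0.8, "ay": 0, "az": 0, "claw": -0.67},
    {"tx": 0, "ty": 0.012, "tz": -0.06, "ax": 0.8, "ay": 0, "az": 0, "claw": -0.67},
  ],
)

```text
time_s: 25.88
tool_pos: [0.543, -0.032, 0.0413]
eef_rot: [-0.604, -0.366, 0.606, -0.366]
ft_force: [-4.5, -7.6, 3.0]
grip_width: 0.0141
```

```bash
python3 q.py; python3 q.py
```

```text
t 25.88 pos [ 0.543  -0.032   0.0413] jawyaw -117.63 down [-0.002 -0.001 -1.   ] F [-4.48 -7.65  3.04] M [-1.255  0.708  0.084] w 0.0141 q [-0.27  0.26  1.93 -0.    0.95  1.79]
Ftan Frad Fz | My_tool Mz_tool Mvert | Tnut
[ 8.45  -0.253  2.313 -1.421 -0.046  0.065  0.273] sd [0.402 0.133 0.72  0.017 0.027 0.019 0.027]
t 26.03 pos [ 0.543  -0.0321  0.0413] jawyaw -117.6 down [-0.002 -0.001 -1.   ] F [-4.18 -7.73  2.07] M [-1.23   0.681  0.08 ] w 0.0147 q [-0.27  0.26  1.93 -0.    0.95  1.79]
Ftan Frad Fz | My_tool Mz_tool Mvert | Tnut
[ 8.422 -0.151  2.111 -1.413 -0.042  0.074  0.281] sd [0.278 0.599 0.547 0.028 0.026 0.029 0.032]
```

move_arm(
  rows=[
    {"tx": 0, "ty": 0, "tz": 0.1, "ax": 0, "ay": 0, "az": 0, "claw": -0.67},
    {"tx": 0, "ty": 0, "tz": 0.15, "ax": 0, "ay": 0, "az": 0, "claw": -0.6},
    {"tx": 0, "ty": 0, "tz": 0.15, "ax": 0, "ay": 0, "az": 0, "claw": -0.5},
    {"tx": -0.3, "ty": 0, "tz": 0.15, "ax": 0, "ay": 0, "az": 0, "claw": -0.5},
    {"tx": -1, "ty": 0, "tz": 0.15, "ax": 0, "ay": 0, "az": 0, "claw": -0.5},
    {"tx": -2, "ty": 0, "tz": 0.15, "ax": 0, "ay": 0, "az": 0, "claw": -0.5},
    {"tx": -3, "ty": 0, "tz": 0.15, "ax": 0, "ay": 0, "az": 0, "claw": -0.5},
    {"tx": -4, "ty": 0, "tz": 0.15, "ax": 0, "ay": 0, "az": 0, "claw": -0.5},
  ],
)

```text
time_s: 26.85
tool_pos: [0.5415, -0.0349, 0.1633]
eef_rot: [0.605, 0.366, -0.605, 0.366]
ft_force: [0.6, 0.0, -0.0]
grip_width: 0.0215
```

```bash
python3 look.py 24; python3 nut.py 24 .022
```

```text
t 26.85 pos [ 0.5415 -0.0349  0.1633] jawyaw -117.65 down [ 0.     0.001 -1.   ] F [ 0.58  0.04 -0.02] M [0.008 0.051 0.022] w 0.0215 q [-0.27  0.07  1.89  0.    1.19  1.78]
top 24 IoU 0.00 world yaw -45.0 dock yaw -39.2 dx -3.0 dy -3.0 0
scene 24 IoU 0.51 world yaw -21.8 dock yaw -15.9 dx 2.0 dy 1.5 2740
```

View pics/z24.png

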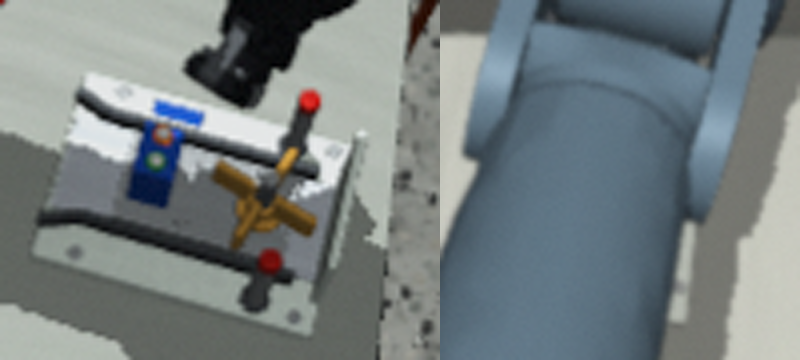

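move_arm(
  rows=[
    {"tx": -1, "ty": 0, "tz": -1, "ax": 0, "ay": 0, "az": 0, "claw": -0.5},
    {"tx": -1, "ty": -1, "tz": -2, "ax": 0, "ay": 0, "az": 0, "claw": -0.5},
    {"tx": -1, "ty": -2, "tz": -3, "ax": 0, "ay": 0, "az": 0, "claw": -0.5},
    {"tx": -1, "ty": -2, "tz": -4, "ax": 0, "ay": 0, "az": 0, "claw": -0.5},
    {"tx": -1, "ty": -2, "tz": -5, "ax": 0, "ay": 0, "az": 0, "claw": -0.5},
    {"tx": -1, "ty": -2, "tz": -5, "ax": 0, "ay": 0, "az": 0, "claw": -0.5},
    {"tx": -1, "ty": -2, "tz": -5, "ax": 0, "ay": 0, "az": 0, "claw": -0.5},
  ],
)

```text
time_s: 27.53
tool_pos: [0.558, 0.1267, 0.1911]
eef_rot: [-0.604, -0.367, 0.605, -0.367]
ft_force: [-0.4, -0.4, 0.6]
grip_width: 0.0216
```

```bash
python3 look.py 25; python3 nut.py 25 .022
python3 - <<'E'
from g import *
# carrier: block-top caps & wing overlay: project home carrier block outline
for n,k,dx in(('top','t25',-.0015),('scene','s25',.0015)):
    im=cv2.imread(f'pics/{k}.png'); u,v=proj(n,D(-.03,0,.03)); u,v=int(u),int(v)
    S=10; a=cv2.resize(im[v-30:v+30,u-38:u+38],None,fx=S,fy=S,interpolation=cv2.INTER_CUBIC)
    def pl(P,c):
        q=[]
        for x,y,z in P:
            p=D(x/1e3,y/1e3,z/1e3); p[0]+=dx; uu,vv=proj(n,p); q.append([(uu+.5-u+38)*S,(vv+.5-v+30)*S])
        cv2.polylines(a,[np.int32(q)],True,c,1)
    ox=-64
    pl([(ox-12,-16,66),(ox+12,-16,66),(ox+12,16,66),(ox-12,16,66)],(0,255,0))
    pl([(ox-17,-28,22),(ox+84,-28,22),(ox+84,28,22),(ox-17,28,22)],(0,0,255))
    cv2.imwrite(f'pics/o_{n}.png',a)
E
```

```text
t 27.53 pos [0.558  0.1267 0.1911] jawyaw -117.51 down [-0.001  0.    -1.   ] F [-0.38 -0.45  0.6 ] M [ 0.002  0.039 -0.017] w 0.0216 q [0.03 0.1  1.79 0.   1.24 2.08]
top 25 IoU 0.71 world yaw -23.2 dock yaw -17.4 dx -1.5 dy 0.5 2964
scene 25 IoU 0.56 world yaw -24.0 dock yaw -18.2 dx 1.0 dy 0.5 3096
```

View pics/o_top.png

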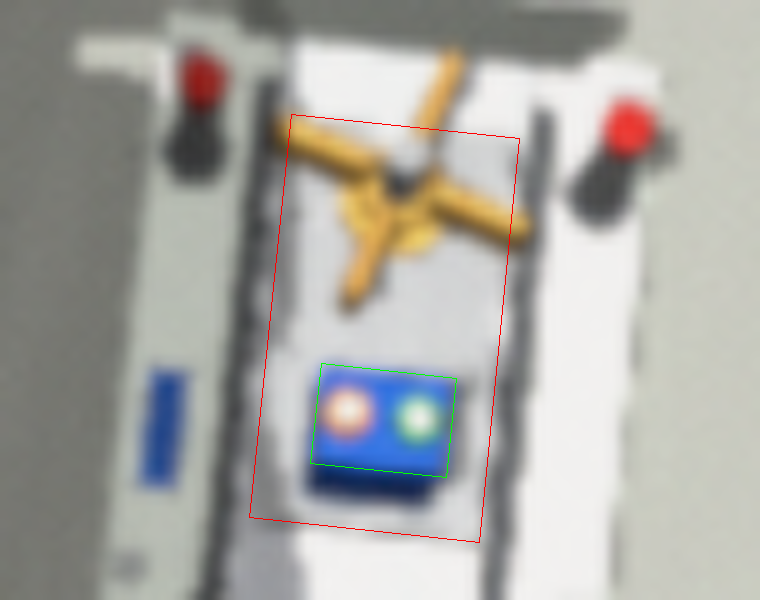

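View pics/o_scene.png

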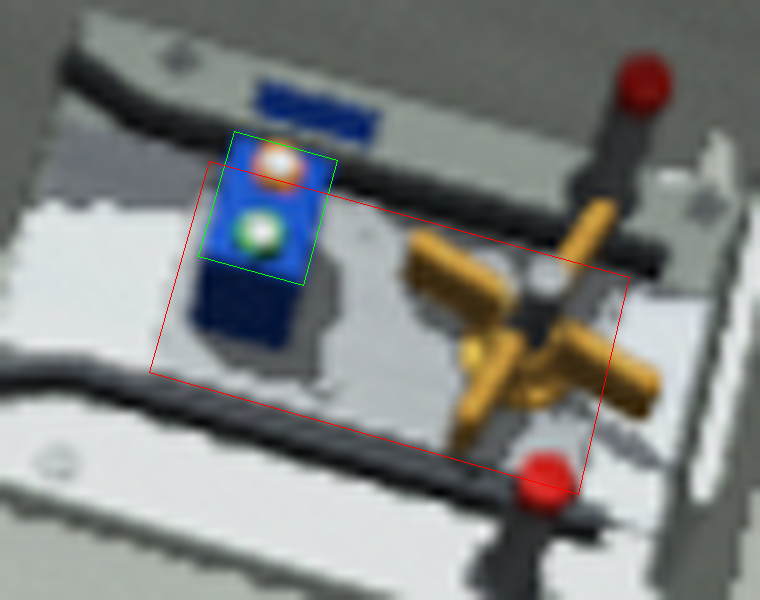

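View pics/t25.png

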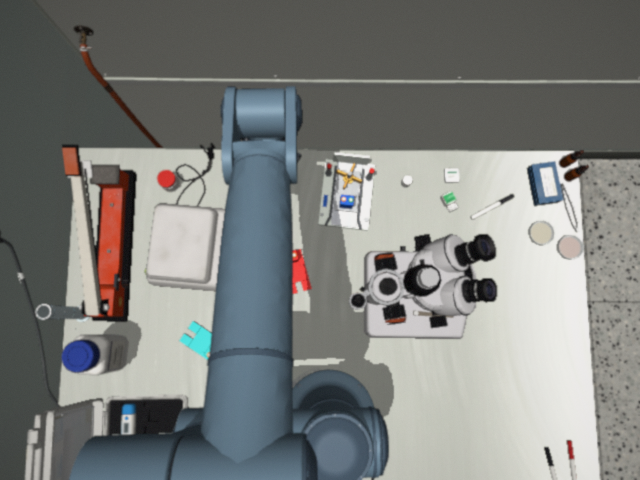

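```bash
python3 -c "
from cell import arm
print(arm.close_job())"
```

```text
the job is handed in; nothing more can be done
None
```

The carrier is fully home in the dock and the nut is tightened, possibly a little past firm but short of overtight. I handed the job in at about 27.5 s with the arm clear of everything.

- **Carrier:** I picked the steel carrier with the blue block and slid it in until it stopped dead against the stud, at about 21 N. In the last pictures from both cameras, the home outline drawn over the carrier matches it to about 1 mm.
- **Nut:** I turned it clockwise about 184° (3.2 rad) in three strokes on the mouth side. The torque began climbing after roughly 150°.
- **Final torque:** My readings disagree on the last 4° step. The push itself was 8.4 N about 25 mm from the axis (0.21 N m), inside the firm range of 0.17 to 0.25 N m. Adding the measured twist gives about 0.27 to 0.28 N m, slightly above that range and below the 0.35 N m limit. I took that to be the finger pressing nearer the wing's tip. Before that step the nut read about 0.19 to 0.20 N m.
- **Surroundings:** I felt no contact with the posts or back plate. The other items on the bench look unmoved in the last overhead picture, though the arm hid part of the balance and red carrier there.

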